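# Cure a printed housing on both sides with the foot-switch lamp

### The arm

A 6-joint arm with a two-finger parallel gripper is mounted at the origin on the work surface. World frame = base frame: x ahead of the robot, y to its left, z up, the work surface at z = 0. Lengths are in m, angles in rad, forces in N, time in s.
With the tool pointing down it reaches from about 0.35 to 0.85 m from the base axis. Payload 8.1 kg.
Tool frame: the origin (TCP) lies midway between the tips of the shut fingers; the grasp point (between the pads) lies 19 mm behind it (robot.tcp_to_grasp is the distance from the TCP to the grasp point, in m); z points along the fingers, y is the direction in which the jaws open and shut (so a half turn about z gives the same grasp; the last joint's range is limited). The gripper opens to 93 mm and grips with 3 to 60 N. Pads are 15 mm wide; open, the fingers measure 128 mm over their backs; the gripper's body (75 mm by 188 mm) begins 65 mm behind the grasp point.
Start: joints at [-1.278, 0.13, 1.488, -0, 1.523, -0.085], TCP at [0.221, -0.558, 0.219] pointing down, gripper open.
Joint ranges: [-2.96, 2.96], [-0.89, 2.26], [0.02, 2.5], [-1.34, 4.48], [0, 2.73], [-2.66, 2.66]. Speed limits (rad/s): [2.39, 2.39, 2.79, 3.14, 3.14, 3.14].

### API

Orientations are given as a rotation vector (axis times angle).
In Python, from plant import robot gives the robot as it stands.
- The arm moves only by the tool send_rows, never from a script. Its argument "series" is a list of rows, each an object of numbers: "wx", "wy", "wz": the turn, a rotation vector about the world's x, y, z in rad; "dx", "dy", "dz": the shift along the world's x, y, z in cm; "fingers": the closure in counts, from 0 (fully open) to 255 (shut). In form: [{"wx": .., "wy": .., "wz": .., "dx": .., "dy": .., "dz": .., "fingers": ..}, ...]. A call has 1 to 20 rows; each row shifts and turns the pose as measured when the row begins; what a row does not reach is not made up. A row lasts 1/12 s, in which the tool goes at most 41.7 mm and 7.16 degrees, less where a joint would pass 70% of its speed; a pose out of reach is approached as far as the arm can. A call is refused whole if a number of a shift passes 4.17 or a number of a turn 0.125, either way. A call with a gripper value outside its range is refused whole. The fingers move at their own pace and stop on an object; "newtons" is the grip in N (left out, the last holds). Time passes only in rows, so rows that do not move let the fingers close. It gives the time, the measured TCP pose, the force and the opening at its end, in the units of the state.
- robot.read_state(): the state, without advancing time (a new reading comes with each control period).
- robot.read_camera(name): name is "scene" or "top"; returns the picture (480x640x3 uint8, red, green, blue); there is no depth.
- robot.camera_info(name): a dict with "intrinsics" (3x3 intrinsics, pixels), "k1" (the pictures are not rectified: a ray, as slopes to the right and down, at radius r is drawn at 1 + k1 r^2 times it, then the intrinsics apply), "extrinsics" (4x4, takes a point from world to camera coordinates). Camera axes: x right, y up, looking along -z (the intrinsics and any distortion apply to the point x, -y, -z); pixel columns grow to the right and rows downward; lengths in m; the calibration is good to about 2 mm. A picture is of the moment at which its call begins. camera_info takes no time and is no camera call.
- robot.close_job(): hands the job in, once; it reports no verdict.
The state is a dict: "t": time; "q": joint angles; "dq": joint speeds; "joint_torque": joint torques, N m; "tool_pos": TCP position; "orientation": TCP orientation; "force": force on the tool from outside, world axes, zero at the start; "wrist_torque": the same for the moment, N m; "opening": finger opening in m.
Only numpy, scipy, OpenCV 4.12 (cv2) and the standard library are available. Lean on these libraries where they do the work, as an engineer would, in place of code of your own. Each camera call takes 0.05 s, during which the arm holds its last target.

### The job

Post-cure the printed housing that sits on the lamp's black tile, both sides: push the foot-switch treadle right down to its stop and keep it there for a full second, without forcing it. Let it up, turn the housing over so that it lies hollow side down on the middle of the tile, and give it the same again, then let the treadle up. Do not drop the housing, and leave everything else on the bench where it is.

Things in the scene. Friction and masses are not known exactly. Their poses are not given: they have to be found in the camera images.
- housing_center (a point): Middle of the housing to be cured: a pale grey printed box-shaped cup, outside 52 (its x) x 44 (its y) x 38 mm (its z), 30 to 70 g, walls 4 mm, rigid. Its z axis points out of the open, hollow side, which looks up at the start; the opposite side is flat and closed. The point is the centre of that 52 x 44 x 38 box. It stands steadily on any face, a side wall too.
- tile (a point): Middle of the top of the round black tile, 110 mm across, lying on the fixed aluminium plate (150 x 150 x 10 mm) of the curing lamp's stand; the tile's top is 14 mm above the bench. z is up, x points to the lamp, which stands beyond the tile and is aimed down at it. Nothing is above the tile or on its -x, +y, -y sides.
- lamp_lens (a point): Lens of the lamp head, its end nearest the tile, 173 mm out along the tile's x and 149 mm above the bench. The head, 51 mm thick and 123 mm long, rises from there away from the tile at 38 degrees, to 245 mm; its post (14 mm thick, 220 mm high) stands 229 mm out along the tile's x and 45 mm to its +y. Fixed.
- treadle (a joint): Angle of the foot switch's treadle: 0 let up, 0.22 rad pressed down to its stop, where the plate is level. It has a return spring; at the press point it takes about 6 N to start and 11 to 12 N at the stop, and there it is solid. More than 80 N would be forcing it.
- press_point (a point): Where to press the treadle: top of its ribbed rubber pad, on the middle line, 100 mm from the hinge, 25 mm from the free front edge; it moves with the plate (125 x 88 mm, steel). Let up, the plate slopes at 0.22 rad, front raised, this point 59 mm above the bench; at the stop 37 mm. Its x axis points from front edge towards the hinge.
- footswitch: The foot switch: grey cast base 160 (x) x 116 mm (y), fixed on the bench. Origin under the middle of its base; its x axis points from the open front to a guard hood, 77 mm high, that covers the hinge end from 12 mm beyond the origin; the press point lies 42 mm before the origin. Cheeks beside the plate: 43 mm high.
- spare_center (a point): Middle of a second housing of the same shape, already done, lying hollow side up in a grey tray (170 x 120 x 25 mm) at the side of the bench: leave it.
- raft: Printed raft with rows of small caps, 100 x 120 x 20 mm; origin under its middle: leave it.
- cap_a: Loose printed cap, 27 mm across and 19 mm high; origin under its middle: leave it.
- cap_b: Another such cap, 27 mm across and 19 mm high: leave it.
- scraper: Scraper with a black handle, 190 mm long, lying crosswise about 0.39 m ahead of the robot: leave it. Beyond it the bench between the lamp's stand and the foot switch is bare, room to set a thing down: from 0.43 to 0.57 m straight ahead, 80 mm to either side of the robot's centre line.
- cutters: Side cutters with black handles, 120 mm long, lying flat, 12 mm high: leave them.
- ipa: White wash bottle, 64 mm across, 170 mm high; origin under its middle: leave it.
- cup: Clear mixing cup, 72 mm across, 70 mm high; origin under its middle: leave it.
There are look-alikes about, which are no part of the job. What is shaped like the part that bears housing_center but brown or pink is not meant.

How it is judged:
On the way, in this order (a step that is already met when the one before it is completed fails the run):
1. the treadle is held at its stop while the housing lies on the tile hollow side up (value of joint treadle above 0.205 rad and angle between housing_center's own z axis and vertical below 0.12 rad and horizontal distance between housing_center and tile below 0.022 m and z of housing_center in the frame of tile between 0.014 and 0.024 m), for 0.9 s.
2. the treadle is up and the housing lies still, hollow side down, on the middle of the tile, let go (value of joint treadle below 0.03 rad and angle between housing_center's own z axis and vertical above 3.02 rad and contact force between housing and the fingers below 0.05 N and horizontal distance between housing_center and tile below 0.022 m and z of housing_center in the frame of tile between 0.014 and 0.024 m and linear speed of housing below 0.02 m/s and angular speed of housing below 0.2 rad/s), for 0.2 s.
3. the treadle is held at its stop while the housing lies on the tile hollow side down (value of joint treadle above 0.205 rad and angle between housing_center's own z axis and vertical above 3.02 rad and horizontal distance between housing_center and tile below 0.022 m and z of housing_center in the frame of tile between 0.014 and 0.024 m), for 0.9 s.
At the end, for the whole second after the job is handed in: The housing lies still and flat on the tile, hollow side down (within 0.12 rad), its middle within 22 mm of the tile's middle, let go, and the treadle is back up (below 0.03 rad) (all of step 2); the robot touches nothing.
It fails at once if the treadle is forced (more than 80 N on the foot switch) (contact force between footswitch and anything else above 80 N).
It fails at once if the housing is dropped (moves faster than 0.6 m/s with no finger on it) (linear speed of housing above 0.6 m/s and contact force between housing and the fingers below 0.01 N).
It fails at once if something else on the bench is pushed more than 20 mm (distance of any of raft, cap_a, cap_b, spare_center, scraper, cutters, ipa, cup from where it was at the start of the episode above 0.02 m).
It also fails if it takes over 72 s, if anything falls off the work surface, if the arm or the gripper's body presses on something with over 40 N, if the wrist force passes 120 N, or if a joint passes its speed limit or range.

## Working session

There is one attempt and no reset: what is moved stays moved. The work goes in short steps, Python scripts to look and compute and a tool call to move; the robot and the scene stay as the last step left them, time stands still between calls to the robot, and variables do not carry over. Pictures are saved under pics/ and viewed, and the job is handed in when it is done.

Besides the shell and the picture viewer there is one more tool, called in YAML: its name, and indented under it one key for each argument. send_rows: Moves the arm, as the interface text tells. Its arguments: {"type":"object","properties":{"series":{"type":"array","items":{"type":"object","properties":{"wx":{"type":"number"},"wy":{"type":"number"},"wz":{"type":"number"},"dx":{"type":"number"},"dy":{"type":"number"},"dz":{"type":"number"},"fingers":{"type":"number"}}}},"newtons":{"type":"number"}},"required":["series"]}

```bash
mkdir -p pics; ls; python3 - <<'E'
from plant import robot
import cv2,numpy as np
np.set_printoptions(precision=4,suppress=True)
print(robot.read_state())
for n in("scene","top"):
    i=robot.camera_info(n);print(n,i)
    cv2.imwrite(f"pics/{n}0.png",robot.read_camera(n)[:,:,::-1])
E
```

```text
pics
{'t': 0.0, 'q': array([-1.2784,  0.1311,  1.4893, -0.    ,  1.523 , -0.0854]), 'dq': array([ 0.0002, -0.0009,  0.0006, -0.0028,  0.0003, -0.0016]), 'joint_torque': array([ -0.0017, -55.9843, -49.1763,   0.0762,   0.0353,  -0.0001]), 'tool_pos': array([ 0.2212, -0.5571,  0.2176]), 'orientation': array([-3.0839, -0.5895,  0.0003]), 'force': array([ 0.34  ,  0.1562, -0.0091]), 'wrist_torque': array([-0.0557, -0.0274, -0.0124]), 'opening': 0.09287047673803812}
scene {'intrinsics': array([[544.4665,   0.    , 331.2756],
       [  0.    , 544.4665, 244.2652],
       [  0.    ,   0.    ,   1.    ]]), 'k1': -0.0761095577840656, 'extrinsics': array([[-0.66  ,  0.7512, -0.0067,  0.3049],
       [-0.5915, -0.5141,  0.6212,  0.2486],
       [ 0.4632,  0.4139,  0.7836, -1.7446],
       [ 0.    ,  0.    ,  0.    ,  1.    ]])}
top {'intrinsics': array([[561.5736,   0.    , 319.0195],
       [  0.    , 561.5736, 239.1461],
       [  0.    ,   0.    ,   1.    ]]), 'k1': -0.05810409894176158, 'extrinsics': array([[-0.025 , -0.9996,  0.0117,  0.028 ],
       [ 0.9887, -0.023 ,  0.1479, -0.5039],
       [-0.1476,  0.0153,  0.9889, -1.4455],
       [ 0.    ,  0.    ,  0.    ,  1.    ]])}
```

View pics/scene0.png

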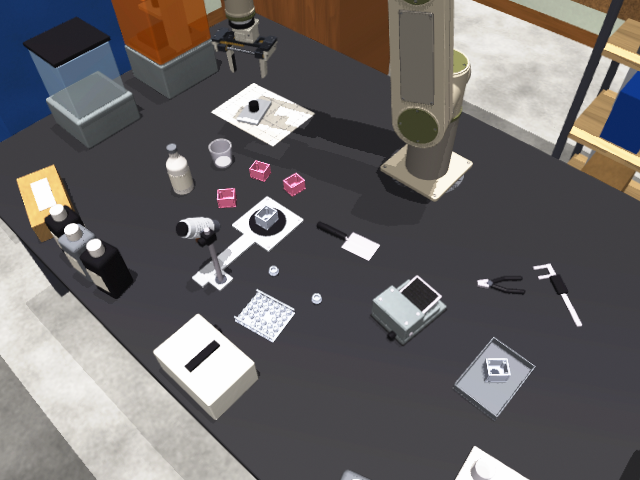

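View pics/top0.png

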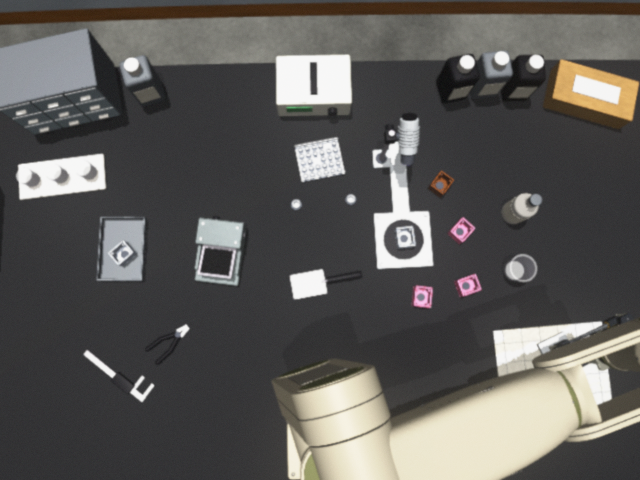

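The top view shows the grey housing on the black tile at (404,237). The possible mix-ups are:
- the spare in the tray at (122,253)
- pink look-alikes at (423,296), (468,285) and (462,230)
- a brown look-alike at (441,183)

I choose the one on the tile. The foot switch is at (219,250) and its black pad at (216,263). Next I'll take close crops.

```bash
python3 - <<'E'
import cv2,numpy as np
t=cv2.imread("pics/top0.png");s=cv2.imread("pics/scene0.png")
a=cv2.resize(t[190:290,355:455],None,fx=4,fy=4,interpolation=2)
b=cv2.resize(t[205:305,170:270],None,fx=4,fy=4,interpolation=2)
c=cv2.resize(s[180:260,220:320],(400,320),interpolation=2)[:200+100]
d=cv2.resize(s[265:345,360:460],(400,320),interpolation=2)[:300]
cv2.imwrite("pics/crop0.png",np.vstack([np.hstack([a,b])[:, :],np.hstack([c,d])])[:,:][:700])
cv2.imwrite("pics/crop1.png",np.hstack([a,b]));cv2.imwrite("pics/crop2.png",np.hstack([c,d]))
E
```

```text
(no output)
```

View pics/crop1.png

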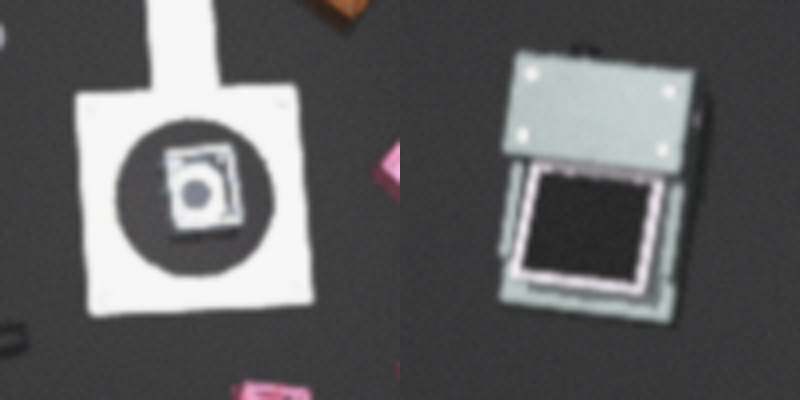

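View pics/crop2.png

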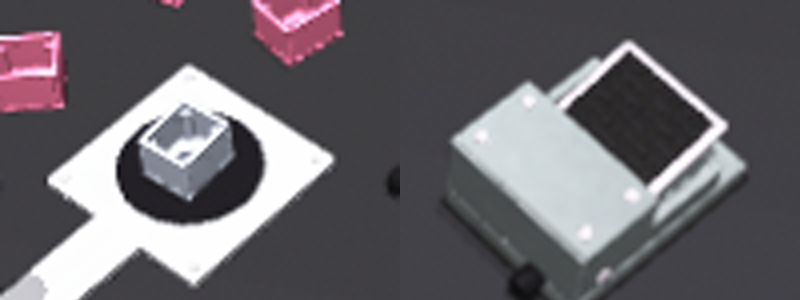

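The crops confirm the housing is the pale grey cup, hollow side up, near the middle of the tile. The treadle pad is raised, and its open front faces the robot.

```bash
cat > h.py <<'E'
import cv2,numpy as np
np.set_printoptions(precision=4,suppress=True)
from plant import robot
def ray(cam,uv):
    i=robot.camera_info(cam);K=i["intrinsics"];E=i["extrinsics"]
    uv=np.atleast_2d(uv).astype(float)
    d=(uv-[K[0,2],K[1,2]])/[K[0,0],K[1,1]]
    p=d.copy()
    for _ in range(30): p=d/(1+i["k1"]*(p**2).sum(1,keepdims=True))
    v=np.c_[p[:,0],-p[:,1],-np.ones(len(p))]@E[:3,:3]
    return -E[:3,:3].T@E[:3,3],v
def onz(cam,uv,z):
    c,v=ray(cam,uv); return c+v*((z-c[2])/v[:,2])[:,None]
def proj(cam,P):
    i=robot.camera_info(cam);K=i["intrinsics"];E=i["extrinsics"]
    P=np.atleast_2d(P); c=P@E[:3,:3].T+E[:3,3]
    s=np.c_[c[:,0]/-c[:,2],-c[:,1]/-c[:,2]]; s=s*(1+i["k1"]*(s**2).sum(1,keepdims=True))
    return s*K[0,0]+[K[0,2],K[1,2]]
def ext(mask,n=0):
    cs,_=cv2.findContours(mask.astype(np.uint8),cv2.RETR_LIST,cv2.CHAIN_APPROX_NONE)
    return sorted(cs,key=cv2.contourArea,reverse=True)
E
cat > m.py <<'E'
from h import *
import sys
def look(tag):
    return {n:cv2.imread(f"pics/{n}{tag}.png") for n in("scene","top")}
if __name__=="__main__":
    im=look(sys.argv[1] if len(sys.argv)>1 else "0")
    for n,win in(("top",(195,285,360,450)),("scene",(190,255,225,310))):
        g=im[n].max(2); r0,r1,c0,c1=win; w=g[r0:r1,c0:c1]
        for c in ext(w>200 if n=="top" else w>235)[:3]:
            pass
        # tile: dark blob enclosed by white plate
        m=(w<70).astype(np.uint8); k,l,st,ce=cv2.connectedComponentsWithStats(m)
        for j in range(1,k):
            if st[j,4]>300 and st[j,0]>0 and st[j,1]>0 and st[j,0]+st[j,2]<m.shape[1]:
                c=max(ext(l==j),key=cv2.contourArea).reshape(-1,2)+[c0,r0]
                h=cv2.convexHull(c.astype(np.int32)).reshape(-1,2)
                P=onz(n,h,0.014)[:,:2].astype(np.float32)
                print(n,"tile px",h.mean(0),"circle",cv2.minEnclosingCircle(P),"ell",cv2.fitEllipse(P))
        # housing: inside tile
                hm=np.zeros(g.shape,np.uint8); cv2.fillConvexPoly(hm,h.astype(np.int32),1)
                hm=cv2.erode(hm,np.ones((3,3)))
                b=(hm>0)&(g>100)
                cc=max(ext(b),key=cv2.contourArea).reshape(-1,2)
                print("  housing rim/outline at z52",cv2.minAreaRect(onz(n,cc,0.052)[:,:2].astype(np.float32)), "bbox",cv2.boundingRect(cc))
E
python3 m.py 0
```

```text
scene tile px [267.9565 223.1304] circle ((0.5048493146896362, -0.2120656967163086), 0.053424492478370667) ell ((0.5051457285881042, -0.21192382276058197), (0.10462179034948349, 0.10582074522972107), 27.597347259521484)
  housing rim/outline at z52 ((0.5242669582366943, -0.19034597277641296), (0.0672648474574089, 0.06760655343532562), 47.865150451660156) bbox (254, 211, 25, 19)
```

```bash
python3 - <<'E'
import cv2,numpy as np
t=cv2.imread("pics/top0.png");s=cv2.imread("pics/scene0.png")
print(t[225:250:2,385:425:3].max(2))
a=cv2.resize(t[222:252,388:418],(400,400),interpolation=cv2.INTER_CUBIC)
c=cv2.resize(s[202:232,252:282],(400,400),interpolation=cv2.INTER_CUBIC)
cv2.imwrite("pics/crop3.png",np.hstack([a,c]))
E
sed -i 's/w<70/w<110/' m.py; python3 m.py 0
```

```text
[[247 209  81  76  80  76  88 106 110 105  85 214 247 247]
 [244 113  79  78 164 181 197 204 212 191  76 111 245 247]
 [227  81  75  84 209 184 156 137 169 208  75  78 215 246]
 [155  77  80  91 218 217 224 217 133 200  76  73 151 246]
 [111  80  79  74 200 240 242 246 202 200  84  73  96 245]
 [ 89  80  80  83 209 235 170 218 240 177  99  72  75 241]
 [ 84  79  79  87 183 199 144 156 240 143 107  73  75 233]
 [ 82  80  78  80 141 200 147 155 241 141 120  71  71 228]
 [ 82  80  78  82 136 228 164 202 245 160 147  73  72 227]
 [ 93  82  80  80 129 238 241 245 236 187 167  74  76 233]
 [106  78  79  81 103 233 234 238 219 207 148  77  85 244]
 [170  82  81  81  87 147 132 126  98  75  74  74 129 246]
 [229  78  80  79  70  59  59  66  62  60  78  75 207 247]]
top tile px [402.6522 238.7391] circle ((0.5033136606216431, -0.21096064150333405), 0.05221008136868477) ell ((0.5032229423522949, -0.21118664741516113), (0.10282797366380692, 0.10391468554735184), 61.539371490478516)
  housing rim/outline at z52 ((0.5049399137496948, -0.20970775187015533), (0.05876291170716286, 0.05291740596294403), 5.8271050453186035) bbox (395, 225, 22, 23)
scene tile px [266.65 223.65] circle ((0.505216658115387, -0.21152707934379578), 0.0545293353497982) ell ((0.504716157913208, -0.211625874042511), (0.1069258376955986, 0.10808131843805313), 171.35646057128906)
  housing rim/outline at z52 ((0.5158846974372864, -0.2002922147512436), (0.07245780527591705, 0.06400501728057861), 6.407232761383057) bbox (254, 210, 25, 20)
```

View pics/crop3.png

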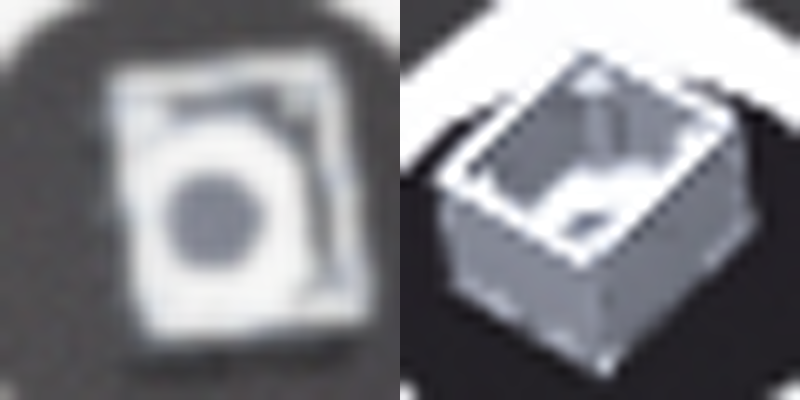

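Top rim corners in the crop (13.3x): (108,72), (330,55), (370,322), (145,335). Scene rim corners: (185,55), (340,120), (190,268), (35,180). I'll cast both sets onto z=52 mm, and the pad and hood corners too.

```bash
python3 - <<'E'
from h import *
f=400/30
for cam,o,c in(("top",(388,222),[(108,72),(330,55),(370,322),(145,335)]),("scene",(252,202),[(185,55),(340,120),(190,268),(35,180)])):
    px=np.array(c)/f-.5+o
    P=onz(cam,px,0.052)[:,:2]
    e=np.roll(P,-1,0)-P
    print(cam,"ctr",P.mean(0),"sides",np.linalg.norm(e,axis=1),"ang",np.degrees(np.arctan2(e[:,1],e[:,0])))
t=cv2.imread("pics/top0.png");s=cv2.imread("pics/scene0.png")
# plate corners + pad
for cam,im,w in(("top",t,(205,305,170,270)),("scene",s,(265,345,360,460))):
    r0,r1,c0,c1=w
    g=im[r0:r1,c0:c1].max(2)
    m=(g<45)
    for c in ext(m)[:4]:
        if 150<cv2.contourArea(c)<2500:
            print(cam,"dark",cv2.contourArea(c),cv2.boxPoints(cv2.minAreaRect(c))+[c0,r0])
E
python3 - <<'E'
import cv2,numpy as np
t=cv2.imread("pics/top0.png");s=cv2.imread("pics/scene0.png")
a=cv2.resize(t[210:290,185:253],(540,600)[:1]+(600,),interpolation=cv2.INTER_CUBIC)
cv2.imwrite("pics/c4.png",cv2.resize(t[212:292,180:260],(600,600),interpolation=2))
cv2.imwrite("pics/c5.png",cv2.resize(s[265:345,365:455],(675,600),interpolation=2))
E
```

```text
top ctr [ 0.5049 -0.2107] sides [0.0442 0.0536 0.0445 0.0527] ang [ -86.8781 -174.3806   91.9635    5.3525]
scene ctr [ 0.5071 -0.2102] sides [0.0399 0.0511 0.0432 0.0465] ang [ 102.4955    6.3927  -84.213  -178.0278]
top dark 478.5 [[201.7027 269.7838]
 [205.3514 247.8919]
 [230.4865 252.0811]
 [226.8378 273.973 ]]
```

View pics/c4.png

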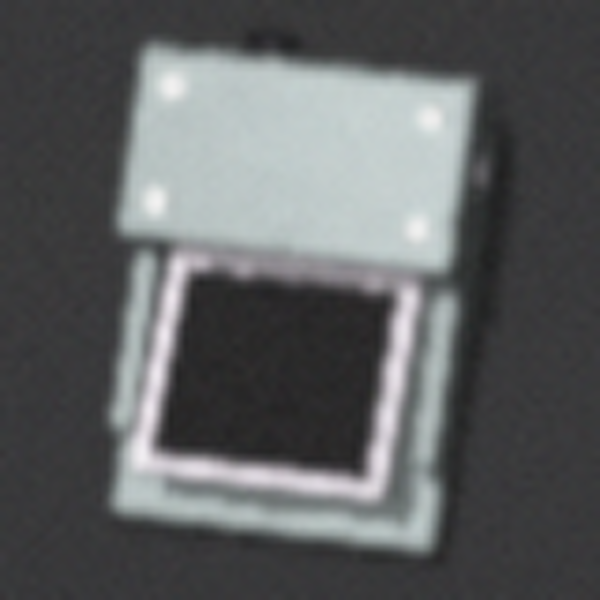

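View pics/c5.png

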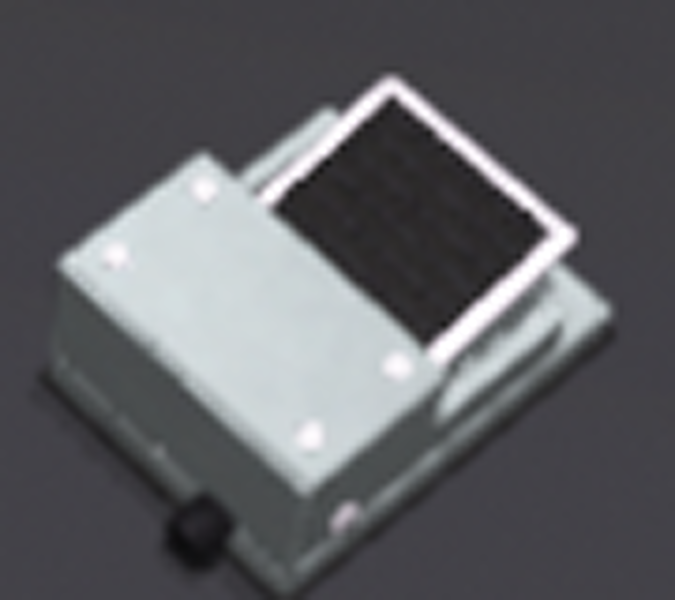

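```bash
python3 - <<'E'
from h import *
def t(c): return np.array(c)/7.5-.5+[180,212]
def s(c): return np.array(c)/7.5-.5+[365,265]
H=onz("top",t([(147,45),(477,80),(455,270),(120,235)]),.077)[:,:2]
S=onz("scene",s([(58,263),(203,155),(445,365),(303,492)]),.077)[:,:2]
for h in(H,S): 
    e=np.roll(h,-1,0)-h; print(h,np.linalg.norm(e,axis=1),np.degrees(np.arctan2(e[:,1],e[:,0])))
F=onz("top",t([(133,468),(380,498)]),.0635)[:,:2]
G=onz("scene",s([(390,75),(580,237)]),.0635)[:,:2]
for f in(F,G):
    d=f[1]-f[0];L=np.linalg.norm(d);n=np.array([-d[1],d[0]])/L; 
    if n[0]<0:n=-n
    print("front",f,L,"x axis deg",np.degrees(np.arctan2(n[1],n[0])),"press",f.mean(0)+n*.0244)
# base front corners
B=onz("top",t([(112,515),(432,552)]),.0)[:,:2];print("base",B,np.linalg.norm(B[1]-B[0]))
# hood front edge mid = origin+12mm ->press is 54 mm before
for m,a in(((H[2]+H[3])/2,0),((S[1]+S[2])/2,0)):
    print("hood front mid",m)
E
```

```text
[[0.5623 0.3249]
 [0.5474 0.2112]
 [0.4816 0.219 ]
 [0.4963 0.3337]] [0.1147 0.0662 0.1157 0.0665] [-97.476  173.2009  82.679   -7.6041]
[[0.5485 0.2113]
 [0.4831 0.2212]
 [0.4969 0.3304]
 [0.5646 0.3236]] [0.0662 0.1101 0.0681 0.1135] [171.341   82.7951  -5.764  -98.1832]
front [[0.4175 0.3315]
 [0.4053 0.2468]] 0.08562164359431486 x axis deg -8.197947068463844 press [0.4356 0.2857]
front [[0.4063 0.245 ]
 [0.4185 0.3323]] 0.08814099150451328 x axis deg -7.9729644068177 press [0.4366 0.2853]
base [[0.4067 0.3519]
 [0.3909 0.2374]] 0.11550201526831193
hood front mid [0.489  0.2764]
hood front mid [0.49   0.2758]
```

Both views agree:
- **Housing:** centre about (0.505,-0.210), long axis about 5° from world x.
- **Tile:** middle about (0.504,-0.2112).
- **Press point:** about (0.436,0.285). Hood and plate sizes match the ones given.

Now I'll move up and across to the treadle with the fingers shut.

send_rows:
  series:
    - {"dx":1.0,"dy":2.0,"dz":2.0,"fingers":255}
    - {"dx":1.8,"dy":3.6,"dz":0.6,"fingers":255}
    - {"dx":1.8,"dy":3.6,"dz":0.6,"fingers":255}
    - {"dx":1.8,"dy":3.6,"dz":0.5,"fingers":255}
    - {"dx":1.8,"dy":3.6,"dz":0.5,"fingers":255}
    - {"dx":1.8,"dy":3.6,"fingers":255}
    - {"dx":1.8,"dy":3.6,"fingers":255}
    - {"dx":1.8,"dy":3.6,"fingers":255}
    - {"dx":1.8,"dy":3.6,"fingers":255}
    - {"dx":1.8,"dy":3.6,"fingers":255}
    - {"dx":0.6,"dy":4.0,"fingers":255}
    - {"dx":0.3,"dy":4.1,"fingers":255}
    - {"dx":0.3,"dy":4.1,"fingers":255}
    - {"dx":0.3,"dy":4.1,"fingers":255}
    - {"dx":0.3,"dy":4.1,"fingers":255}
    - {"dx":0.3,"dy":4.1,"fingers":255}
    - {"dx":0.3,"dy":4.1,"fingers":255}
    - {"dx":0.3,"dy":4.1,"fingers":255}
    - {"dx":0.3,"dy":4.1,"fingers":255}
  newtons: 15

```text
schema error: expected keys wx, wy, wz, dx, dy, dz, fingers
```

send_rows:
  series:
    - {"wx":0,"wy":0,"wz":0,"dx":1.0,"dy":2.0,"dz":2.0,"fingers":255}
    - {"wx":0,"wy":0,"wz":0,"dx":1.8,"dy":3.6,"dz":0.6,"fingers":255}
    - {"wx":0,"wy":0,"wz":0,"dx":1.8,"dy":3.6,"dz":0.6,"fingers":255}
    - {"wx":0,"wy":0,"wz":0,"dx":1.8,"dy":3.6,"dz":0.5,"fingers":255}
    - {"wx":0,"wy":0,"wz":0,"dx":1.8,"dy":3.6,"dz":0.5,"fingers":255}
    - {"wx":0,"wy":0,"wz":0,"dx":1.8,"dy":3.6,"dz":0,"fingers":255}
    - {"wx":0,"wy":0,"wz":0,"dx":1.8,"dy":3.6,"dz":0,"fingers":255}
    - {"wx":0,"wy":0,"wz":0,"dx":1.8,"dy":3.6,"dz":0,"fingers":255}
    - {"wx":0,"wy":0,"wz":0,"dx":1.8,"dy":3.6,"dz":0,"fingers":255}
    - {"wx":0,"wy":0,"wz":0,"dx":1.8,"dy":3.6,"dz":0,"fingers":255}
  newtons: 15

```text
t: 0.93
tool_pos: [0.3903, -0.2028, 0.2545]
orientation: [-3.08, -0.568, 0.004]
force: [1.6, 0.0, -0.4]
opening: 0.0312
```

send_rows:
  series:
    - {"wx":0,"wy":0,"wz":0,"dx":0.4,"dy":4.1,"dz":0,"fingers":255}
    - {"wx":0,"wy":0,"wz":0,"dx":0.4,"dy":4.1,"dz":0,"fingers":255}
    - {"wx":0,"wy":0,"wz":0,"dx":0.4,"dy":4.1,"dz":0,"fingers":255}
    - {"wx":0,"wy":0,"wz":0,"dx":0.4,"dy":4.1,"dz":0,"fingers":255}
    - {"wx":0,"wy":0,"wz":0,"dx":0.4,"dy":4.1,"dz":0,"fingers":255}
    - {"wx":0,"wy":0,"wz":0,"dx":0.4,"dy":4.1,"dz":0,"fingers":255}
    - {"wx":0,"wy":0,"wz":0,"dx":0.4,"dy":4.1,"dz":0,"fingers":255}
    - {"wx":0,"wy":0,"wz":0,"dx":0.4,"dy":4.1,"dz":0,"fingers":255}
    - {"wx":0,"wy":0,"wz":0,"dx":0.4,"dy":4.1,"dz":0,"fingers":255}
    - {"wx":0,"wy":0,"wz":0,"dx":0.4,"dy":4.1,"dz":-1.0,"fingers":255}
    - {"wx":0,"wy":0,"wz":0,"dx":0.4,"dy":4.1,"dz":-1.0,"fingers":255}
    - {"wx":0,"wy":0,"wz":0,"dx":0.2,"dy":3.5,"dz":-1.5,"fingers":255}
    - {"wx":0,"wy":0,"wz":0,"dx":0,"dy":0,"dz":0,"fingers":255}
  newtons: 15

```text
t: 2.02
tool_pos: [0.4297, 0.2946, 0.2162]
orientation: [-3.076, -0.575, 0.004]
force: [-0.1, -0.3, -1.2]
opening: 0.0006
```

send_rows:
  series:
    - {"wx":0,"wy":0,"wz":0,"dx":0.6,"dy":-0.9,"dz":-3,"fingers":255}
    - {"wx":0,"wy":0,"wz":0,"dx":0,"dy":0,"dz":-4,"fingers":255}
    - {"wx":0,"wy":0,"wz":0,"dx":0,"dy":0,"dz":-4,"fingers":255}
    - {"wx":0,"wy":0,"wz":0,"dx":0,"dy":0,"dz":-2.5,"fingers":255}
    - {"wx":0,"wy":0,"wz":0,"dx":0,"dy":0,"dz":0,"fingers":255}

```text
t: 2.43
tool_pos: [0.4343, 0.2877, 0.077]
orientation: [-3.074, -0.587, 0.001]
force: [-0.7, -0.5, -0.4]
opening: 0.0004
```

send_rows:
  series:
    - {"wx":0,"wy":0,"wz":0,"dx":0.2,"dy":-0.2,"dz":-1.0,"fingers":255}
    - {"wx":0,"wy":0,"wz":0,"dx":0,"dy":0,"dz":-0.8,"fingers":255}
    - {"wx":0,"wy":0,"wz":0,"dx":0,"dy":0,"dz":-0.6,"fingers":255}
    - {"wx":0,"wy":0,"wz":0,"dx":0,"dy":0,"dz":-0.6,"fingers":255}
    - {"wx":0,"wy":0,"wz":0,"dx":0,"dy":0,"dz":0,"fingers":255}

```text
t: 2.85
tool_pos: [0.4388, 0.2857, 0.0505]
orientation: [-3.073, -0.585, -0.004]
force: [-4.0, -3.4, 7.5]
opening: 0.0004
```

send_rows:
  series:
    - {"wx":0,"wy":0,"wz":0,"dx":-0.1,"dy":0,"dz":-0.5,"fingers":255}
    - {"wx":0,"wy":0,"wz":0,"dx":0,"dy":0,"dz":-0.4,"fingers":255}
    - {"wx":0,"wy":0,"wz":0,"dx":0,"dy":0,"dz":-0.3,"fingers":255}
    - {"wx":0,"wy":0,"wz":0,"dx":0,"dy":0,"dz":-0.1,"fingers":255}

```text
t: 3.18
tool_pos: [0.4424, 0.2875, 0.046]
orientation: [-3.07, -0.584, -0.017]
force: [-5.5, -3.4, 8.9]
opening: 0.0006
```

send_rows:
  series:
    - {"wx":0,"wy":0,"wz":0,"dx":-0.3,"dy":-0.1,"dz":-0.8,"fingers":255}
    - {"wx":0,"wy":0,"wz":0,"dx":-0.1,"dy":0,"dz":-0.7,"fingers":255}
    - {"wx":0,"wy":0,"wz":0,"dx":-0.1,"dy":0,"dz":-0.5,"fingers":255}

```text
t: 3.43
tool_pos: [0.4428, 0.2884, 0.0354]
orientation: [-3.068, -0.583, -0.033]
force: [-21.0, -13.7, 46.6]
opening: 0.0005
```

```bash
python3 - <<'E'
from h import *
s=robot.read_state();print(s["tool_pos"],s["force"],s["q"])
E
```

```text
[0.4428 0.2884 0.0354] [-20.9665 -13.6862  46.5954] [0.4718 0.0832 1.8895 0.0129 1.1434 1.6617]
```

send_rows:
  series:
    - {"wx":0,"wy":0,"wz":0,"dx":-0.1,"dy":-0.1,"dz":-0.2,"fingers":255}

```text
t: 3.52
tool_pos: [0.4428, 0.2881, 0.0366]
orientation: [-3.067, -0.583, -0.036]
force: [-8.6, -0.2, 10.7]
opening: 0.0002
```

send_rows:
  series:
    - {"wx":0,"wy":0,"wz":0,"dx":-0.1,"dy":-0.1,"dz":-0.4,"fingers":255}
    - {"wx":0,"wy":0,"wz":0,"dx":0,"dy":0,"dz":-0.4,"fingers":255}

```text
t: 3.68
tool_pos: [0.4431, 0.2884, 0.0356]
orientation: [-3.065, -0.583, -0.039]
force: [-23.0, -13.9, 39.9]
opening: 0.0001
```

send_rows:
  series:
    - {"wx":0,"wy":0,"wz":0,"dx":0,"dy":0,"dz":-0.35,"fingers":255}
    - {"wx":0,"wy":0,"wz":0,"dx":0,"dy":0,"dz":-0.35,"fingers":255}
    - {"wx":0,"wy":0,"wz":0,"dx":0,"dy":0,"dz":-0.35,"fingers":255}
    - {"wx":0,"wy":0,"wz":0,"dx":0,"dy":0,"dz":-0.35,"fingers":255}

```text
t: 4.02
tool_pos: [0.443, 0.2883, 0.0359]
orientation: [-3.066, -0.584, -0.033]
force: [-18.0, -9.5, 28.6]
opening: 0.0003
```

```bash
python3 - <<'E'
from h import *
for n in("scene","top"): cv2.imwrite(f"pics/{n}1.png",robot.read_camera(n)[:,:,::-1])
s=robot.read_state();print(s["t"],s["tool_pos"],s["force"])
cv2.imwrite("pics/p1.png",cv2.resize(cv2.imread("pics/scene1.png")[240:360,350:470],(600,600)))
E
```

```text
4.1167 [0.4431 0.2883 0.0359] [-17.6105  -9.4084  28.5375]
```

View pics/p1.png

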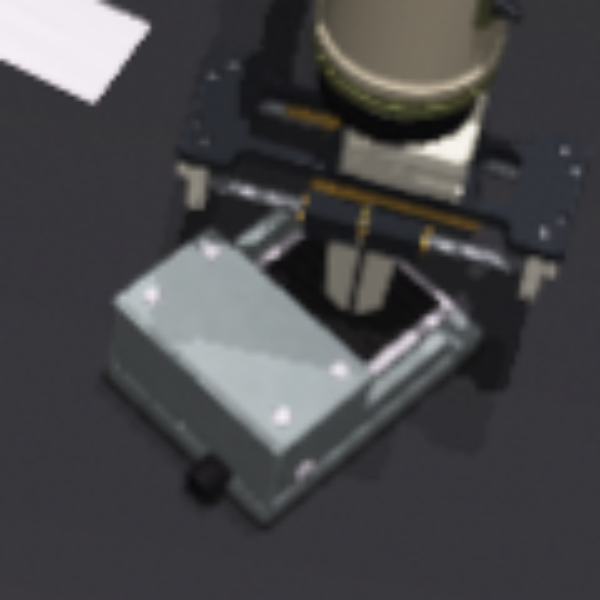

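The picture shows the plate level between the cheeks at (360,290), with the fingers on the pad, so it is at the stop at about 29 N. I'll keep holding.

send_rows:
  series:
    - {"wx":0,"wy":0,"wz":0,"dx":0,"dy":0,"dz":-0.35,"fingers":255}
    - {"wx":0,"wy":0,"wz":0,"dx":0,"dy":0,"dz":-0.35,"fingers":255}
    - {"wx":0,"wy":0,"wz":0,"dx":0,"dy":0,"dz":-0.35,"fingers":255}
    - {"wx":0,"wy":0,"wz":0,"dx":0,"dy":0,"dz":-0.35,"fingers":255}
    - {"wx":0,"wy":0,"wz":0,"dx":0,"dy":0,"dz":-0.35,"fingers":255}
    - {"wx":0,"wy":0,"wz":0,"dx":0,"dy":0,"dz":-0.35,"fingers":255}
    - {"wx":0,"wy":0,"wz":0,"dx":0,"dy":0,"dz":-0.35,"fingers":255}
    - {"wx":0,"wy":0,"wz":0,"dx":0,"dy":0,"dz":-0.35,"fingers":255}
    - {"wx":0,"wy":0,"wz":0,"dx":0,"dy":0,"dz":-0.35,"fingers":255}
    - {"wx":0,"wy":0,"wz":0,"dx":0,"dy":0,"dz":-0.35,"fingers":255}
    - {"wx":0,"wy":0,"wz":0,"dx":0,"dy":0,"dz":-0.35,"fingers":255}
    - {"wx":0,"wy":0,"wz":0,"dx":0,"dy":0,"dz":-0.35,"fingers":255}
    - {"wx":0,"wy":0,"wz":0,"dx":0,"dy":0,"dz":-0.35,"fingers":255}
    - {"wx":0,"wy":0,"wz":0,"dx":0,"dy":0,"dz":-0.35,"fingers":255}

```text
t: 5.28
tool_pos: [0.443, 0.2884, 0.0359]
orientation: [-3.069, -0.589, -0.017]
force: [-17.0, -8.5, 27.9]
opening: 0.0006
```

send_rows:
  series:
    - {"wx":0,"wy":0,"wz":0,"dx":-0.1,"dy":0,"dz":0.6,"fingers":255}
    - {"wx":0,"wy":0,"wz":0,"dx":0,"dy":0,"dz":1,"fingers":255}
    - {"wx":0,"wy":0,"wz":0,"dx":0,"dy":0,"dz":1.5,"fingers":255}
    - {"wx":0,"wy":0,"wz":0,"dx":0,"dy":0,"dz":3,"fingers":255}
    - {"wx":0,"wy":0,"wz":0,"dx":0,"dy":0,"dz":4,"fingers":0}
    - {"wx":0,"wy":0,"wz":0,"dx":0,"dy":0,"dz":4,"fingers":0}
    - {"wx":0,"wy":0,"wz":0,"dx":0,"dy":-1,"dz":4,"fingers":0}
    - {"wx":0,"wy":0,"wz":-0.08,"dx":0.6,"dy":-4,"dz":0.8,"fingers":0}
    - {"wx":0,"wy":0,"wz":-0.08,"dx":0.6,"dy":-4,"dz":0.8,"fingers":0}
    - {"wx":0,"wy":0,"wz":-0.08,"dx":0.6,"dy":-4,"dz":0,"fingers":0}
    - {"wx":0,"wy":0,"wz":-0.05,"dx":0.6,"dy":-4,"dz":0,"fingers":0}
    - {"wx":0,"wy":0,"wz":0,"dx":0.6,"dy":-4,"dz":0,"fingers":0}

```text
t: 6.28
tool_pos: [0.4837, 0.0793, 0.2681]
orientation: [-3.118, -0.134, -0.094]
force: [1.1, -0.4, 0.1]
opening: 0.0494
```

```bash
cat > tgt.py <<'E'
from h import *
from scipy.spatial.transform import Rotation as R
# target tool frame: jaw axis yaw psi (tool x heading), lean th (tool z = heading*sin th - z cos th), flip: tool x reversed
def Rt(psi,th,flip=False):
    h=np.array([np.cos(psi),np.sin(psi),0]);z=h*np.sin(th)-np.array([0,0,np.cos(th)])
    y=np.array([np.sin(psi),-np.cos(psi),0])
    if flip:y=-y
    return np.c_[np.cross(y,z),y,z]
def todo(grasp,psi,th,flip=False):
    s=robot.read_state();C=R.from_rotvec(s["orientation"]).as_matrix();T=Rt(psi,th,flip)
    tcp=np.array(grasp)+.019*T[:,2]
    print("q",s["q"],"t",s["t"],"open",s["opening"],"F",s["force"])
    print("tcp",s["tool_pos"],"target",tcp,"delta cm",(tcp-s["tool_pos"])*100,"turn",R.from_matrix(T@C.T).as_rotvec())
E
python3 - <<'E'
from tgt import *
for f in(0,1): todo([.506,-.2105,.038],np.radians(5.3),np.pi/4,f)
E
```

```text
q [ 0.0429 -0.2519  1.7671  0.0193  1.5663  1.5283] t 6.2833 open 0.04936838818123936 F [ 1.061  -0.4426  0.1008]
tcp [0.4837 0.0793 0.2681] target [ 0.5194 -0.2093  0.0246] delta cm [  3.572  -28.8576 -24.3512] turn [ 0.0488 -0.7231 -0.0002]
q [ 0.0429 -0.2519  1.7671  0.0193  1.5663  1.5283] t 6.2833 open 0.04936838818123936 F [ 1.061  -0.4426  0.1008]
tcp [0.4837 0.0793 0.2681] target [ 0.5194 -0.2093  0.0246] delta cm [  3.572  -28.8576 -24.3512] turn [ 1.2775  0.1385 -2.8532]
```

send_rows:
  series:
    - {"wx":0.007,"wy":-0.1,"wz":0,"dx":0.5,"dy":-4,"dz":-0.5,"fingers":0}
    - {"wx":0.007,"wy":-0.1,"wz":0,"dx":0.5,"dy":-4,"dz":-0.5,"fingers":0}
    - {"wx":0.007,"wy":-0.1,"wz":0,"dx":0.5,"dy":-4,"dz":-0.5,"fingers":0}
    - {"wx":0.007,"wy":-0.1,"wz":0,"dx":0.5,"dy":-4,"dz":-0.5,"fingers":0}
    - {"wx":0.007,"wy":-0.1,"wz":0,"dx":0.5,"dy":-4,"dz":-0.5,"fingers":0}
    - {"wx":0.007,"wy":-0.1,"wz":0,"dx":0.5,"dy":-4,"dz":-0.5,"fingers":0}
    - {"wx":0.007,"wy":-0.1,"wz":0,"dx":0.5,"dy":-3.5,"dz":-2,"fingers":0}
    - {"wx":0,"wy":0,"wz":0,"dx":0,"dy":0,"dz":-3,"fingers":0}
    - {"wx":0,"wy":0,"wz":0,"dx":0,"dy":0,"dz":0,"fingers":0}

```text
t: 7.03
tool_pos: [0.5214, -0.1978, 0.2115]
orientation: [-2.907, -0.121, -1.18]
force: [-0.7, 0.5, -2.0]
opening: 0.0929
```

```bash
python3 - <<'E'
from tgt import *
todo([.506,-.2105,.038],np.radians(5.3),np.pi/4)
E
```

```text
q [-0.8345 -0.6061  2.3185  0.6912  0.9986  0.3972] t 7.0333 open 0.092880376291159 F [-0.6546  0.5331 -2.0108]
tcp [ 0.5214 -0.1978  0.2115] target [ 0.5194 -0.2093  0.0246] delta cm [ -0.2021  -1.1418 -18.6896] turn [ 0.0284 -0.0132  0.0208]
```

send_rows:
  series:
    - {"wx":0.028,"wy":-0.013,"wz":0.02,"dx":-0.2,"dy":-1.1,"dz":-3,"fingers":0}
    - {"wx":0,"wy":0,"wz":0,"dx":0,"dy":0,"dz":-3.5,"fingers":0}
    - {"wx":0,"wy":0,"wz":0,"dx":0,"dy":0,"dz":-3.5,"fingers":0}
    - {"wx":0,"wy":0,"wz":0,"dx":0,"dy":0,"dz":-2.5,"fingers":0}
    - {"wx":0,"wy":0,"wz":0,"dx":0,"dy":0,"dz":0,"fingers":0}

```text
t: 7.45
tool_pos: [0.525, -0.2153, 0.1005]
orientation: [-2.873, -0.145, -1.215]
force: [-1.1, 1.5, -0.1]
opening: 0.0929
```

```bash
python3 - <<'E'
from tgt import *
todo([.506,-.2105,.038],np.radians(5.3),np.pi/4)
a=robot.read_camera("top")[:,:,::-1];cv2.imwrite("pics/top2.png",a)
b=robot.read_camera("scene")[:,:,::-1];cv2.imwrite("pics/scene2.png",b)
cv2.imwrite("pics/p2.png",np.hstack([cv2.resize(a[180:300,340:460],(400,400)),cv2.resize(b[150:270,210:330],(400,400))]))
E
```

```text
q [-0.8933 -0.3443  2.3774  0.928   0.8298  0.0198] t 7.45 open 0.09294786157071395 F [-1.1052  1.4944 -0.0898]
tcp [ 0.525  -0.2153  0.1005] target [ 0.5194 -0.2093  0.0246] delta cm [-0.5639  0.604  -7.5964] turn [ 0.0175  0.0158 -0.0002]
```

View pics/p2.png

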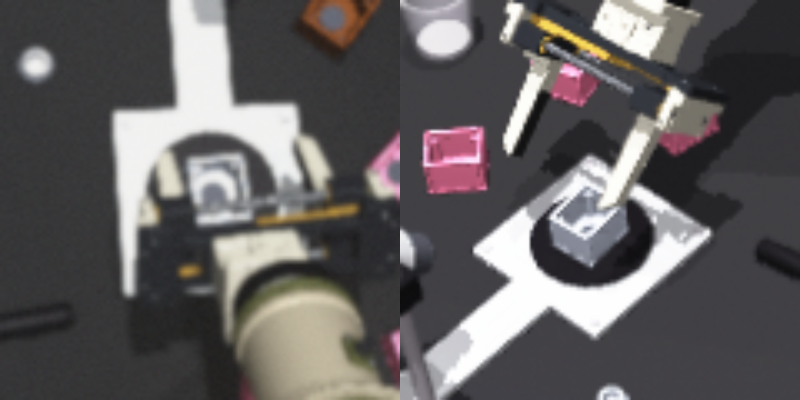

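The top view shows the two fingers either side of the housing, at (165,190) and (305,160) in the crop, and the pads line up. I'll descend after small corrections.

send_rows:
  series:
    - {"wx":0.0175,"wy":0.0158,"wz":0,"dx":-0.5,"dy":0.5,"dz":-2.5,"fingers":0}
    - {"wx":0,"wy":0,"wz":0,"dx":-0.1,"dy":0.1,"dz":-2.5,"fingers":0}
    - {"wx":0,"wy":0,"wz":0,"dx":0,"dy":0,"dz":-1.2,"fingers":0}
    - {"wx":0,"wy":0,"wz":0,"dx":0,"dy":0,"dz":0,"fingers":0}

```text
t: 7.88
tool_pos: [0.5302, -0.2162, 0.0599]
orientation: [-2.869, -0.154, -1.222]
force: [-0.2, 0.6, 0.3]
opening: 0.0927
```

```bash
python3 - <<'E'
from tgt import *
todo([.506,-.2105,.038],np.radians(5.3),np.pi/4)
E
```

```text
q [-0.8883 -0.2173  2.3727  1.0343  0.7616 -0.129 ] t 7.8833 open 0.09269946994230403 F [-0.1904  0.6221  0.3087]
tcp [ 0.5302 -0.2162  0.0599] target [ 0.5194 -0.2093  0.0246] delta cm [-1.0852  0.6974 -3.5354] turn [ 0.0185  0.0206 -0.0063]
```

send_rows:
  series:
    - {"wx":0.0185,"wy":0.02,"wz":-0.006,"dx":-1.3,"dy":0.8,"dz":-0.5,"fingers":0}
    - {"wx":0.01,"wy":0.01,"wz":0,"dx":-0.3,"dy":0.2,"dz":-1.5,"fingers":0}
    - {"wx":0,"wy":0,"wz":0,"dx":-0.2,"dy":0.2,"dz":-1,"fingers":0}
    - {"wx":0,"wy":0,"wz":0,"dx":-0.1,"dy":0,"dz":0,"fingers":0}

```text
t: 8.22
tool_pos: [0.519, -0.2089, 0.0451]
orientation: [-2.864, -0.141, -1.192]
force: [-0.2, -0.4, -0.7]
opening: 0.0927
```

```bash
python3 - <<'E'
from tgt import *
todo([.506,-.2105,.038],np.radians(5.3),np.pi/4)
E
```

```text
q [-0.8981 -0.2102  2.392   1.0325  0.7656 -0.1361] t 8.2167 open 0.09267319188701868 F [-0.2089 -0.3643 -0.7464]
tcp [ 0.519  -0.2089  0.0451] target [ 0.5194 -0.2093  0.0246] delta cm [ 0.0334 -0.033  -2.0566] turn [ 0.001   0.0036 -0.0054]
```

send_rows:
  series:
    - {"wx":0,"wy":0,"wz":0,"dx":-0.1,"dy":0,"dz":-1,"fingers":0}
    - {"wx":0,"wy":0,"wz":0,"dx":-0.2,"dy":0.1,"dz":-1,"fingers":0}
    - {"wx":0,"wy":0,"wz":0,"dx":-0.2,"dy":0.1,"dz":-0.5,"fingers":0}
    - {"wx":0,"wy":0,"wz":0,"dx":0,"dy":0,"dz":0,"fingers":0}

```text
t: 8.55
tool_pos: [0.5211, -0.2123, 0.0334]
orientation: [-2.865, -0.153, -1.214]
force: [0.1, 0.3, -0.4]
opening: 0.0933
```

```bash
python3 - <<'E'
from tgt import *
todo([.506,-.2105,.038],np.radians(5.3),np.pi/4)
E
```

```text
q [-0.9034 -0.1643  2.3906  1.0918  0.7435 -0.2208] t 8.55 open 0.09327409385433229 F [ 0.1127  0.2859 -0.3559]
tcp [ 0.5211 -0.2123  0.0334] target [ 0.5194 -0.2093  0.0246] delta cm [-0.1745  0.3017 -0.8801] turn [ 0.0124  0.0168 -0.0087]
```

send_rows:
  series:
    - {"wx":0.012,"wy":0.016,"wz":-0.009,"dx":-0.3,"dy":0.4,"dz":-0.8,"fingers":0}
    - {"wx":0.005,"wy":0.005,"wz":0,"dx":-0.1,"dy":0.1,"dz":-0.4,"fingers":0}
    - {"wx":0,"wy":0,"wz":0,"dx":-0.1,"dy":0.1,"dz":-0.2,"fingers":0}

```text
t: 8.8
tool_pos: [0.5185, -0.2084, 0.0238]
orientation: [-2.867, -0.13, -1.186]
force: [-0.1, 0.1, 0.2]
opening: 0.0931
```

```bash
python3 - <<'E'
from tgt import *
todo([.506,-.2105,.038],np.radians(5.3),np.pi/4)
a=robot.read_camera("top")[:,:,::-1];cv2.imwrite("pics/top3.png",a)
b=robot.read_camera("scene")[:,:,::-1];cv2.imwrite("pics/scene3.png",b)
cv2.imwrite("pics/p3.png",np.hstack([cv2.resize(a[180:300,340:460],(400,400)),cv2.resize(b[150:270,210:330],(400,400))]))
E
```

```text
q [-0.894  -0.1496  2.3909  1.0832  0.7305 -0.1988] t 8.8 open 0.09310120045160225 F [-0.0575  0.0694  0.1603]
tcp [ 0.5185 -0.2084  0.0238] target [ 0.5194 -0.2093  0.0246] delta cm [ 0.0832 -0.0812  0.0772] turn [-0.0016 -0.0011  0.0011]
```

View pics/p3.png

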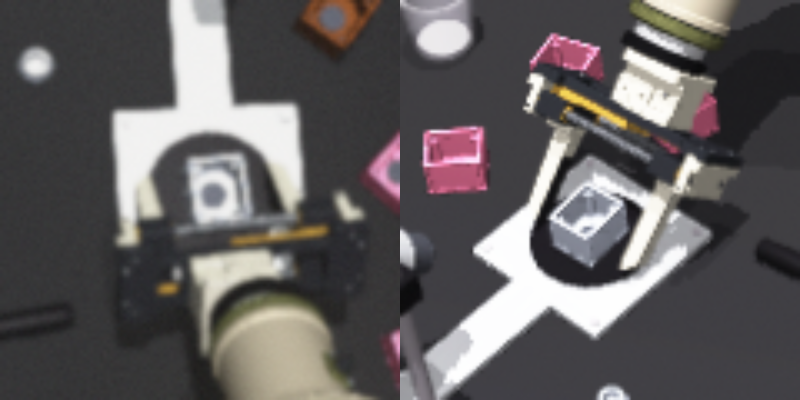

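The fingers straddle the housing in both views and the housing hasn't moved. Closing now.

send_rows:
  series:
    - {"wx":0,"wy":0,"wz":0,"dx":0,"dy":0,"dz":0,"fingers":255}
    - {"wx":0,"wy":0,"wz":0,"dx":0,"dy":0,"dz":0,"fingers":255}
    - {"wx":0,"wy":0,"wz":0,"dx":0,"dy":0,"dz":0,"fingers":255}
    - {"wx":0,"wy":0,"wz":0,"dx":0,"dy":0,"dz":0,"fingers":255}
    - {"wx":0,"wy":0,"wz":0,"dx":0,"dy":0,"dz":0,"fingers":255}
    - {"wx":0,"wy":0,"wz":0,"dx":0,"dy":0,"dz":0,"fingers":255}
    - {"wx":0,"wy":0,"wz":0,"dx":0,"dy":0,"dz":0,"fingers":255}
    - {"wx":0,"wy":0,"wz":0,"dx":0,"dy":0,"dz":0,"fingers":255}
  newtons: 20

```text
t: 9.57
tool_pos: [0.5178, -0.2077, 0.0229]
orientation: [-2.866, -0.129, -1.184]
force: [0.7, -0.3, -0.4]
opening: 0.0446
```

```bash
python3 - <<'E'
from tgt import *
todo([.506,-.2105,.038],np.radians(5.3),np.pi/4)
E
```

```text
q [-0.8944 -0.1493  2.3923  1.0833  0.731  -0.199 ] t 9.5667 open 0.044578484844932285 F [ 0.6689 -0.3349 -0.369 ]
tcp [ 0.5178 -0.2077  0.0229] target [ 0.5194 -0.2093  0.0246] delta cm [ 0.1528 -0.1594  0.1654] turn [-0.0032 -0.002   0.0011]
```

Gripped at 44.6 mm, where 44 was expected. Lifting, and bringing the tool upright over the bare area.

send_rows:
  series:
    - {"wx":0,"wy":0,"wz":0,"dx":0,"dy":0,"dz":1,"fingers":255}
    - {"wx":0,"wy":0,"wz":0,"dx":0,"dy":0,"dz":2,"fingers":255}
    - {"wx":0,"wy":0,"wz":0,"dx":0,"dy":0,"dz":3,"fingers":255}
    - {"wx":0,"wy":0,"wz":0,"dx":0,"dy":0,"dz":3,"fingers":255}
    - {"wx":0,"wy":0,"wz":0,"dx":0,"dy":1,"dz":3,"fingers":255}
    - {"wx":-0.01,"wy":0.1,"wz":0,"dx":0,"dy":2.5,"dz":2,"fingers":255}
    - {"wx":-0.01,"wy":0.1,"wz":0,"dx":0,"dy":3,"dz":1,"fingers":255}
    - {"wx":-0.01,"wy":0.1,"wz":0,"dx":0,"dy":3,"dz":1,"fingers":255}
    - {"wx":-0.01,"wy":0.1,"wz":0,"dx":0,"dy":3,"dz":0,"fingers":255}
    - {"wx":-0.01,"wy":0.1,"wz":0,"dx":0,"dy":3,"dz":0,"fingers":255}
    - {"wx":-0.01,"wy":0.1,"wz":0,"dx":0,"dy":3,"dz":0,"fingers":255}
    - {"wx":-0.01,"wy":0.1,"wz":0,"dx":0,"dy":2,"dz":0,"fingers":255}

```text
t: 10.57
tool_pos: [0.5135, -0.0187, 0.1779]
orientation: [3.13, 0.111, 0.218]
force: [-1.1, -0.1, -0.3]
opening: 0.0439
```

```bash
python3 - <<'E'
from tgt import *
todo([.51,-.0,.03],0,np.pi/4,1)
a=robot.read_camera("top")[:,:,::-1];cv2.imwrite("pics/top4.png",a)
b=robot.read_camera("scene")[:,:,::-1];cv2.imwrite("pics/scene4.png",b)
E
```

```text
q [-0.1541 -0.2283  1.9164  0.025   1.317   1.3409] t 10.5667 open 0.04387563717576408 F [-1.0889 -0.1079 -0.3021]
tcp [ 0.5135 -0.0187  0.1779] target [0.5234 0.     0.0166] delta cm [  0.9982   1.8713 -16.1296] turn [-1.3709 -0.0391  2.7526]
```

View pics/scene4.png

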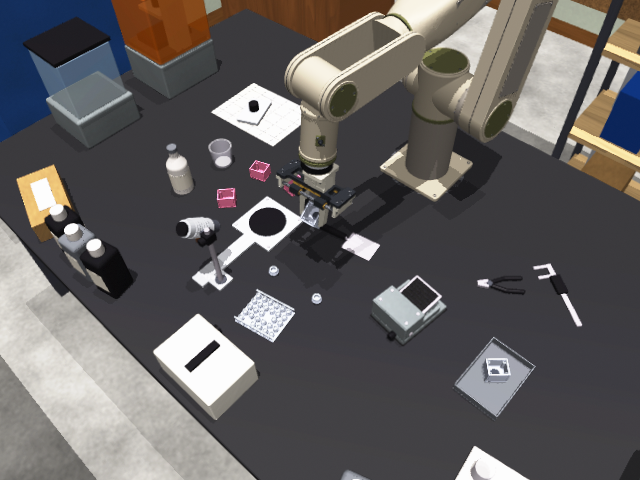

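The housing is held at (310,212) and the tile at (267,221) is empty. Next I turn the tool about vertical by about 175°, counter-clockwise.

send_rows:
  series:
    - {"wx":0,"wy":0,"wz":0.122,"dx":0,"dy":0,"dz":0.1,"fingers":255}
    - {"wx":0,"wy":0,"wz":0.122,"dx":0,"dy":0,"dz":0.1,"fingers":255}
    - {"wx":0,"wy":0,"wz":0.122,"dx":0,"dy":0,"dz":0.1,"fingers":255}
    - {"wx":0,"wy":0,"wz":0.122,"dx":0,"dy":0,"dz":0,"fingers":255}
    - {"wx":0,"wy":0,"wz":0.122,"dx":0,"dy":0,"dz":0,"fingers":255}
    - {"wx":0,"wy":0,"wz":0.122,"dx":0,"dy":0,"dz":0,"fingers":255}
    - {"wx":0,"wy":0,"wz":0.122,"dx":0,"dy":0,"dz":0,"fingers":255}
    - {"wx":0,"wy":0,"wz":0.122,"dx":0,"dy":0,"dz":0,"fingers":255}
    - {"wx":0,"wy":0,"wz":0.122,"dx":0,"dy":0,"dz":0,"fingers":255}
    - {"wx":0,"wy":0,"wz":0.122,"dx":0,"dy":0,"dz":0,"fingers":255}
    - {"wx":0,"wy":0,"wz":0.122,"dx":0,"dy":0,"dz":0,"fingers":255}
    - {"wx":0,"wy":0,"wz":0.122,"dx":0,"dy":0,"dz":0,"fingers":255}
    - {"wx":0,"wy":0,"wz":0.122,"dx":0,"dy":0,"dz":0,"fingers":255}
    - {"wx":0,"wy":0,"wz":0.122,"dx":0,"dy":0,"dz":0,"fingers":255}
    - {"wx":0,"wy":0,"wz":0.122,"dx":0,"dy":0,"dz":0,"fingers":255}
    - {"wx":0,"wy":0,"wz":0.122,"dx":0,"dy":0,"dz":0,"fingers":255}
    - {"wx":0,"wy":0,"wz":0.122,"dx":0,"dy":0,"dz":0,"fingers":255}
    - {"wx":0,"wy":0,"wz":0.122,"dx":0,"dy":0,"dz":0,"fingers":255}
    - {"wx":0,"wy":0,"wz":0.122,"dx":0,"dy":0,"dz":0,"fingers":255}
    - {"wx":0,"wy":0,"wz":0.122,"dx":0,"dy":0,"dz":0,"fingers":255}

```text
t: 12.33
tool_pos: [0.5066, -0.0272, 0.1704]
orientation: [-0.84, -2.888, -0.084]
force: [0.3, 0.5, -0.2]
opening: 0.0439
```

```bash
python3 - <<'E'
from tgt import *
todo([.51,-.0,.03],0,np.pi/4,1)
todo([.51,-.0,.03],0,0,1)
E
```

```text
q [-0.2039  0.0315  1.6883  0.0657  1.5502 -1.214 ] t 12.3333 open 0.04389671664319613 F [ 0.3325  0.4892 -0.1858]
tcp [ 0.5066 -0.0272  0.1704] target [0.5234 0.     0.0166] delta cm [  1.688    2.7178 -15.3859] turn [-0.2776 -0.8982  0.5182]
q [-0.2039  0.0315  1.6883  0.0657  1.5502 -1.214 ] t 12.3333 open 0.04389671664319613 F [ 0.3325  0.4892 -0.1858]
tcp [ 0.5066 -0.0272  0.1704] target [0.51  0.    0.011] delta cm [  0.3445   2.7178 -15.9424] turn [-0.0562 -0.1347  0.5653]
```

send_rows:
  series:
    - {"wx":-0.031,"wy":-0.1,"wz":0.0575,"dx":0.2,"dy":0.3,"dz":0,"fingers":255}
    - {"wx":-0.031,"wy":-0.1,"wz":0.0575,"dx":0.2,"dy":0.3,"dz":0,"fingers":255}
    - {"wx":-0.031,"wy":-0.1,"wz":0.0575,"dx":0.2,"dy":0.3,"dz":0,"fingers":255}
    - {"wx":-0.031,"wy":-0.1,"wz":0.0575,"dx":0.2,"dy":0.3,"dz":0,"fingers":255}
    - {"wx":-0.031,"wy":-0.1,"wz":0.0575,"dx":0.2,"dy":0.3,"dz":0,"fingers":255}
    - {"wx":-0.031,"wy":-0.1,"wz":0.0575,"dx":0.2,"dy":0.3,"dz":0,"fingers":255}
    - {"wx":-0.031,"wy":-0.1,"wz":0.0575,"dx":0.2,"dy":0.3,"dz":0,"fingers":255}
    - {"wx":-0.031,"wy":-0.1,"wz":0.0575,"dx":0.2,"dy":0.3,"dz":0,"fingers":255}
    - {"wx":-0.031,"wy":-0.1,"wz":0.0575,"dx":0.2,"dy":0.3,"dz":0,"fingers":255}
    - {"wx":0,"wy":0,"wz":0,"dx":0,"dy":0,"dz":0,"fingers":255}

```text
t: 13.17
tool_pos: [0.5385, -0.0083, 0.209]
orientation: [-0.032, 2.346, -0.02]
force: [-0.6, -0.6, -0.6]
opening: 0.044
```

```bash
python3 - <<'E'
from tgt import *
todo([.51,-.0,.0276],0,np.pi/4,1)
E
```

```text
q [-0.2156 -0.8922  2.4899  0.2139  0.7712 -1.9069] t 13.1667 open 0.04404477791107622 F [-0.6176 -0.6419 -0.6026]
tcp [ 0.5385 -0.0083  0.209 ] target [0.5234 0.     0.0142] delta cm [ -1.5114   0.8335 -19.4876] turn [ 0.0244  0.0097 -0.0174]
```

Joints 2 and 3 are close to their limits here, so I move outward and down at once.

send_rows:
  series:
    - {"wx":0,"wy":0.03,"wz":0,"dx":1.5,"dy":0,"dz":-2.5,"fingers":255}
    - {"wx":0,"wy":0,"wz":0,"dx":1,"dy":0.3,"dz":-3,"fingers":255}
    - {"wx":0,"wy":0,"wz":0,"dx":0,"dy":0.3,"dz":-3,"fingers":255}

```text
t: 13.42
tool_pos: [0.5708, -0.0078, 0.1413]
orientation: [-0.023, 2.344, -0.032]
force: [1.0, 0.9, 0.0]
opening: 0.0444
```

```bash
python3 - <<'E'
from tgt import *
todo([.53,-.0,.0276],0,np.pi/4,1)
E
```

```text
q [-0.1771 -0.6361  2.483   0.2266  0.5141 -1.9195] t 13.4167 open 0.04435664657050095 F [0.9574 0.9022 0.0175]
tcp [ 0.5708 -0.0078  0.1413] target [0.5434 0.     0.0142] delta cm [ -2.7409   0.7815 -12.7093] turn [ 0.03    0.0119 -0.0073]
```

send_rows:
  series:
    - {"wx":0.03,"wy":0.01,"wz":-0.007,"dx":0,"dy":0.5,"dz":-3,"fingers":255}
    - {"wx":0,"wy":0,"wz":0,"dx":0,"dy":0.3,"dz":-3,"fingers":255}

```text
t: 13.58
tool_pos: [0.5743, -0.0016, 0.0809]
orientation: [0.007, 2.353, -0.002]
force: [0.7, 0.5, -0.2]
opening: 0.0439
```

```bash
python3 - <<'E'
from tgt import *
todo([.54,-.0,.0276],0,np.pi/4,1)
print(onz("top",[(350,199),(296,204),(320,160)],.015))
E
```

```text
q [-0.1685 -0.4678  2.498   0.3447  0.3484 -2.0114] t 13.5833 open 0.04394258718150451 F [ 0.6503  0.4985 -0.2358]
tcp [ 0.5743 -0.0016  0.0809] target [0.5534 0.     0.0142] delta cm [-2.0908  0.1588 -6.6745] turn [-0.0003  0.0033  0.0055]
[[ 0.6159 -0.0713  0.015 ]
 [ 0.6053  0.0754  0.015 ]
 [ 0.7271  0.0073  0.015 ]]
```

send_rows:
  series:
    - {"wx":0,"wy":0,"wz":-0.12,"dx":0,"dy":0,"dz":0.5,"fingers":255}
    - {"wx":0,"wy":0,"wz":-0.12,"dx":0,"dy":0,"dz":0,"fingers":255}
    - {"wx":0,"wy":0,"wz":-0.12,"dx":0,"dy":0,"dz":0,"fingers":255}
    - {"wx":0,"wy":0,"wz":-0.12,"dx":0,"dy":0,"dz":0,"fingers":255}

```text
t: 13.92
tool_pos: [0.5625, -0.0013, 0.0659]
orientation: [0.194, 2.395, -0.072]
force: [0.9, -0.2, -1.1]
opening: 0.044
```

```bash
python3 - <<'E'
from tgt import *
todo([.545,-.0,.0276],-.5,np.pi/4,1)
E
```

```text
q [-0.0394 -0.4296  2.4779 -0.2265  0.3655 -1.2673] t 13.9167 open 0.04401506294606755 F [ 0.8987 -0.2082 -1.0833]
tcp [ 0.5625 -0.0013  0.0659] target [ 0.5568 -0.0064  0.0142] delta cm [-0.5748 -0.5187 -5.1717] turn [-0.0169 -0.0425 -0.3389]
```

send_rows:
  series:
    - {"wx":-0.004,"wy":-0.01,"wz":-0.12,"dx":0,"dy":0,"dz":0,"fingers":255}
    - {"wx":-0.004,"wy":-0.01,"wz":-0.12,"dx":0,"dy":0,"dz":0,"fingers":255}
    - {"wx":-0.004,"wy":-0.01,"wz":-0.12,"dx":0,"dy":0,"dz":0,"fingers":255}
    - {"wx":0,"wy":0,"wz":-0.06,"dx":0,"dy":0,"dz":0,"fingers":255}

```text
t: 14.25
tool_pos: [0.5546, -0.0019, 0.0574]
orientation: [0.451, 2.381, -0.17]
force: [-0.3, 0.2, -0.9]
opening: 0.0435
```

```bash
python3 - <<'E'
from tgt import *
todo([.545,-.0,.0276],-.5,np.pi/4,1)
E
```

```text
q [ 0.1173 -0.334   2.4216 -0.7135  0.4981 -0.5396] t 14.25 open 0.04351677054425405 F [-0.2831  0.2121 -0.8641]
tcp [ 0.5546 -0.0019  0.0574] target [ 0.5568 -0.0064  0.0142] delta cm [ 0.2145 -0.4497 -4.3247] turn [-0.0258 -0.054  -0.126 ]
```

send_rows:
  series:
    - {"wx":-0.02,"wy":-0.05,"wz":-0.06,"dx":0.2,"dy":-0.3,"dz":-1,"fingers":255}
    - {"wx":0,"wy":0,"wz":0,"dx":0,"dy":0,"dz":-1,"fingers":255}
    - {"wx":0,"wy":0,"wz":0,"dx":0,"dy":0,"dz":0,"fingers":255}

```text
t: 14.5
tool_pos: [0.5538, -0.0051, 0.0409]
orientation: [0.494, 2.344, -0.195]
force: [-0.4, -0.4, -0.4]
opening: 0.0433
```

```bash
python3 - <<'E'
from tgt import *
todo([.545,-.0,.0276],-.45,np.pi/4,1)
E
```

```text
q [ 0.1482 -0.2691  2.4276 -0.9086  0.4822 -0.2897] t 14.5 open 0.04329763875233825 F [-0.3875 -0.3893 -0.3987]
tcp [ 0.5538 -0.0051  0.0409] target [ 0.5571 -0.0058  0.0142] delta cm [ 0.3328 -0.0724 -2.6716] turn [-0.0134 -0.0276 -0.0345]
```

send_rows:
  series:
    - {"wx":-0.013,"wy":-0.027,"wz":0,"dx":0.1,"dy":0,"dz":-1,"fingers":255}
    - {"wx":-0.005,"wy":-0.01,"wz":0,"dx":0,"dy":0,"dz":-1,"fingers":255}
    - {"wx":0,"wy":0,"wz":0,"dx":0,"dy":0,"dz":0,"fingers":255}

```text
t: 14.75
tool_pos: [0.5526, -0.0065, 0.0198]
orientation: [0.489, 2.304, -0.204]
force: [-0.6, -0.6, 0.6]
opening: 0.0441
```

```bash
python3 - <<'E'
from tgt import *
todo([.545,-.0,.0276],-.45,np.pi/4,1)
a=robot.read_camera("top")[:,:,::-1];cv2.imwrite("pics/top5.png",a)
b=robot.read_camera("scene")[:,:,::-1];cv2.imwrite("pics/scene5.png",b)
cv2.imwrite("pics/p5.png",np.hstack([cv2.resize(a[160:280,260:380],(400,400)),cv2.resize(b[190:310,260:380],(400,400))]))
E
```

```text
q [ 0.1649 -0.1977  2.4491 -1.1656  0.4417 -0.0099] t 14.75 open 0.04414821452238891 F [-0.6005 -0.6215  0.5702]
tcp [ 0.5526 -0.0065  0.0198] target [ 0.5571 -0.0058  0.0142] delta cm [ 0.4499  0.0607 -0.5602] turn [ 0.0035  0.0097 -0.0317]
```

View pics/p5.png

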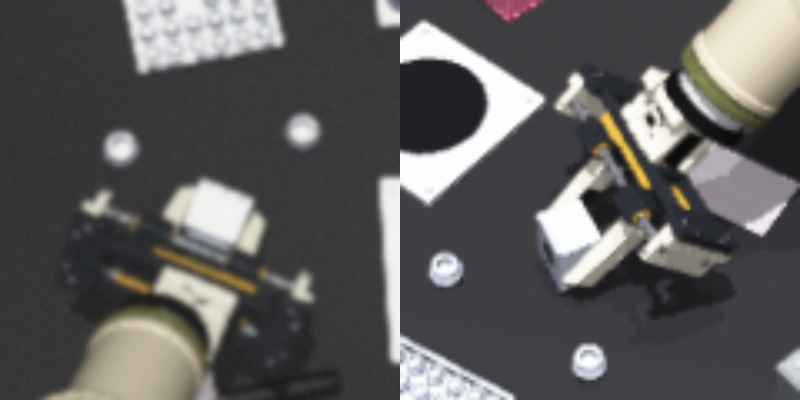

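The housing is held with its flat wall down and the closed side away from the robot (scene crop (570,240)). There are about 5 mm left to lower.

send_rows:
  series:
    - {"wx":0,"wy":0.005,"wz":0.05,"dx":0.1,"dy":0,"dz":-0.4,"fingers":255}
    - {"wx":0,"wy":0,"wz":0.02,"dx":0,"dy":0,"dz":-0.3,"fingers":255}

```text
t: 15.02
tool_pos: [0.5564, -0.0062, 0.0172]
orientation: [0.406, 2.318, -0.169]
force: [-0.0, -0.1, -0.2]
opening: 0.044
```

```bash
python3 - <<'E'
from tgt import *
todo([.545,-.0,.0276],-.4,np.pi/4,1)
E
```

```text
q [ 0.1102 -0.2193  2.4719 -1.1501  0.3512 -0.1128] t 15.0167 open 0.044007754273027395 F [-0.0004 -0.1442 -0.1539]
tcp [ 0.5564 -0.0062  0.0172] target [ 0.5574 -0.0052  0.0142] delta cm [ 0.1014  0.098  -0.3058] turn [ 0.0026  0.0084 -0.0537]
```

send_rows:
  series:
    - {"wx":0,"wy":0.005,"wz":0,"dx":0,"dy":0,"dz":-0.4,"fingers":255}
    - {"wx":0,"wy":0,"wz":0,"dx":0,"dy":0,"dz":-0.2,"fingers":255}

```text
t: 15.18
tool_pos: [0.5575, -0.0076, 0.0135]
orientation: [0.409, 2.32, -0.17]
force: [0.6, -1.2, 0.6]
opening: 0.0439
```

```bash
python3 - <<'E'
from tgt import *
todo([.545,-.0,.0276],-.4,np.pi/4,1)
E
```

```text
q [ 0.1063 -0.2021  2.4663 -1.173   0.3459 -0.0887] t 15.1833 open 0.043866816044951455 F [ 0.6375 -1.2051  0.6472]
tcp [ 0.5575 -0.0076  0.0135] target [ 0.5574 -0.0052  0.0142] delta cm [-0.0146  0.2415  0.0649] turn [ 0.0019  0.0065 -0.0512]
```

send_rows:
  series:
    - {"wx":0,"wy":0.005,"wz":0,"dx":0,"dy":0.1,"dz":-0.25,"fingers":255}

```text
t: 15.27
tool_pos: [0.5582, -0.0075, 0.0122]
orientation: [0.411, 2.323, -0.173]
force: [-11.7, -0.9, 21.2]
opening: 0.0443
```

Contact with the bench. I open only a little first, then fully.

send_rows:
  series:
    - {"wx":0,"wy":0,"wz":0,"dx":0,"dy":0,"dz":0.1,"fingers":255}
    - {"wx":0,"wy":0,"wz":0,"dx":0,"dy":0,"dz":0,"fingers":110}
    - {"wx":0,"wy":0,"wz":0,"dx":0,"dy":0,"dz":0,"fingers":100}
    - {"wx":0,"wy":0,"wz":0,"dx":0,"dy":0,"dz":0,"fingers":90}
    - {"wx":0,"wy":0,"wz":0,"dx":0,"dy":0,"dz":0,"fingers":30}
    - {"wx":0,"wy":0,"wz":0,"dx":0,"dy":0,"dz":0,"fingers":30}

```text
t: 15.77
tool_pos: [0.5604, -0.0072, 0.0158]
orientation: [0.414, 2.32, -0.173]
force: [0.1, 0.1, -0.3]
opening: 0.0696
```

```bash
python3 - <<'E'
from tgt import *
todo([.545,-.0,.0276],-.4,np.pi/4,1)
a=robot.read_camera("top")[:,:,::-1];cv2.imwrite("pics/top6.png",a)
b=robot.read_camera("scene")[:,:,::-1];cv2.imwrite("pics/scene6.png",b)
cv2.imwrite("pics/p6.png",np.hstack([cv2.resize(a[160:280,260:380],(400,400)),cv2.resize(b[190:310,260:380],(400,400))]))
E
```

```text
q [ 0.1103 -0.1974  2.4565 -1.1609  0.3541 -0.096 ] t 15.7667 open 0.06956592794397451 F [ 0.0832  0.1314 -0.3105]
tcp [ 0.5604 -0.0072  0.0158] target [ 0.5574 -0.0052  0.0142] delta cm [-0.3027  0.1963 -0.1605] turn [ 0.0021  0.0061 -0.0468]
```

View pics/p6.png

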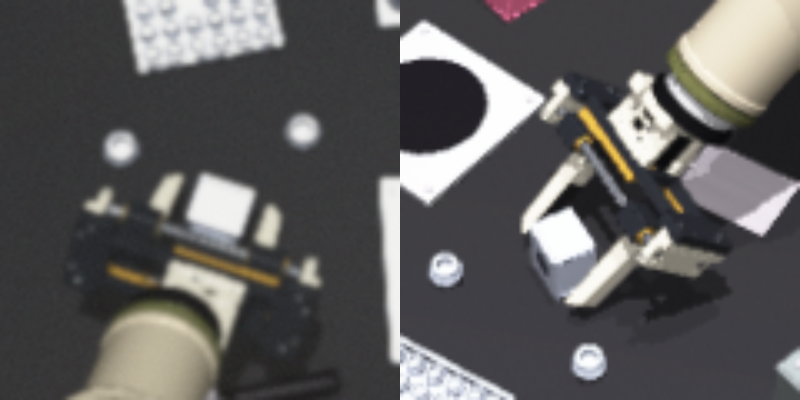

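It stands on its side wall in the bare area, let go. Now I back out upward, then pitch the tool over to lean away from the robot.

send_rows:
  series:
    - {"wx":0,"wy":0,"wz":0,"dx":0,"dy":0,"dz":1,"fingers":0}
    - {"wx":0,"wy":0,"wz":0,"dx":0,"dy":0,"dz":2.5,"fingers":0}
    - {"wx":0,"wy":0,"wz":0,"dx":0,"dy":0,"dz":3,"fingers":0}
    - {"wx":0.02,"wy":0.05,"wz":0,"dx":0,"dy":0,"dz":3.5,"fingers":0}
    - {"wx":0.035,"wy":0.1,"wz":0,"dx":0,"dy":0,"dz":3,"fingers":0}
    - {"wx":0.04,"wy":0.11,"wz":0,"dx":0,"dy":0,"dz":1.5,"fingers":0}
    - {"wx":0.04,"wy":0.11,"wz":0,"dx":0,"dy":0,"dz":0,"fingers":0}
    - {"wx":0.04,"wy":0.11,"wz":0,"dx":0,"dy":0,"dz":0,"fingers":0}
    - {"wx":0.04,"wy":0.11,"wz":0,"dx":0,"dy":0,"dz":0,"fingers":0}
    - {"wx":0.04,"wy":0.11,"wz":0,"dx":0,"dy":0,"dz":0,"fingers":0}

```text
t: 16.7
tool_pos: [0.5538, -0.0045, 0.1454]
orientation: [0.52, 3.038, -0.012]
force: [0.1, -0.2, 0.1]
opening: 0.0929
```

```bash
python3 - <<'E'
from tgt import *
todo([.545,-.0,.028],-.36,-np.radians(50),1)
a=robot.read_camera("top")[:,:,::-1];cv2.imwrite("pics/top7.png",a)
b=robot.read_camera("scene")[:,:,::-1];cv2.imwrite("pics/scene7.png",b)
cv2.imwrite("pics/p7.png",np.hstack([cv2.resize(a[160:280,260:380],(400,400)),cv2.resize(b[190:310,260:380],(400,400))]))
E
```

```text
q [-0.0921 -0.0053  1.7662 -0.013   1.3223 -1.3213] t 16.7 open 0.09290163476696642 F [ 0.0955 -0.1968  0.0679]
tcp [ 0.5538 -0.0045  0.1454] target [0.5314 0.0051 0.0158] delta cm [ -2.2428   0.9645 -12.9581] turn [ 0.3174  0.8768 -0.0188]
```

View pics/p7.png

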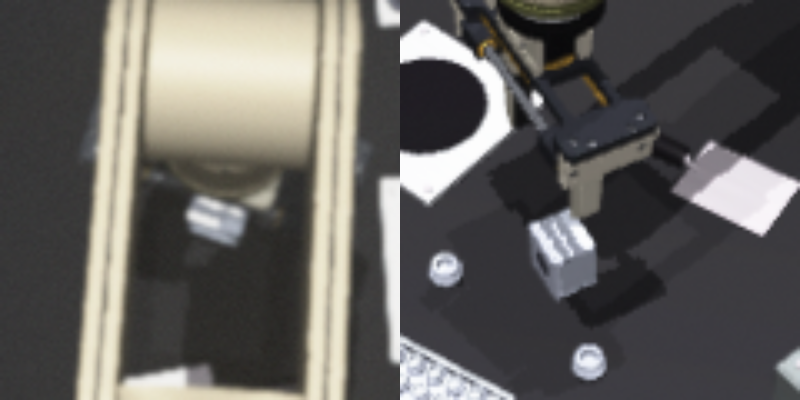

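```bash
python3 - <<'E'
import cv2,numpy as np
a=cv2.imread("pics/top6.png");b=cv2.imread("pics/scene7.png")
cv2.imwrite("pics/p8.png",np.hstack([cv2.resize(a[205:240,310:345],(400,400),interpolation=2),cv2.resize(b[247:287,293:333],(400,400),interpolation=2)]))
E
```

```text
(no output)
```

View pics/p8.png

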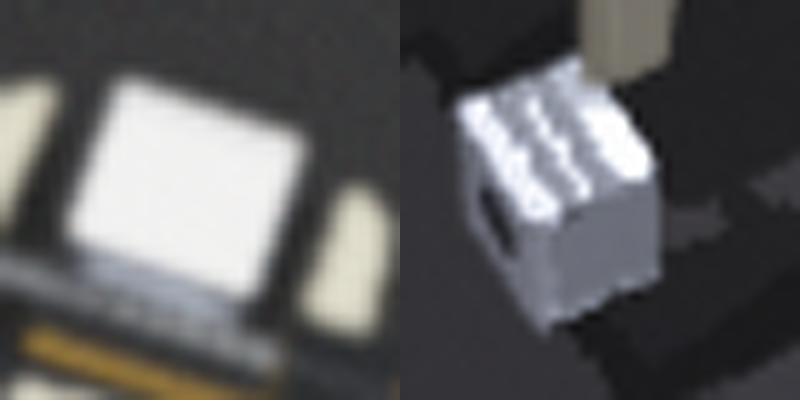

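```bash
python3 - <<'E'
from h import *
P=onz("top",np.array([(120,75),(303,137),(255,295),(68,235)])/(400/35)-.5+[310,205],.052)[:,:2]
e=np.roll(P,-1,0)-P;print(P.mean(0),np.linalg.norm(e,axis=1),np.degrees(np.arctan2(e[:,1],e[:,0])))
S=onz("scene",np.array([(58,98),(140,222),(257,170)])/10.-.5+[293,247],.052)[:,:2]
e=S[1:]-S[:-1];print((S[0]+S[2])/2,np.linalg.norm(e,axis=1),np.degrees(np.arctan2(e[:,1],e[:,0])))
E
```

```text
[ 0.5508 -0.003 ] [0.0445 0.0385 0.0451 0.0393] [-110.353   161.705    70.6422  -19.1251]
[ 0.5494 -0.0047] [0.0471 0.0349] [ 70.7093 160.1767]
```

Both views put the housing at about (0.550,-0.004), heading -19°, with sides 44.5 x 38.5 as expected. I tilt the tool to its outward lean.

send_rows:
  series:
    - {"wx":0.038,"wy":0.11,"wz":0,"dx":-0.2,"dy":0,"dz":0,"fingers":0}
    - {"wx":0.038,"wy":0.11,"wz":0,"dx":-0.2,"dy":0,"dz":0,"fingers":0}
    - {"wx":0.038,"wy":0.11,"wz":0,"dx":-0.2,"dy":0,"dz":0,"fingers":0}
    - {"wx":0.038,"wy":0.11,"wz":0,"dx":-0.2,"dy":0,"dz":0,"fingers":0}
    - {"wx":0.038,"wy":0.11,"wz":0,"dx":-0.2,"dy":0,"dz":0,"fingers":0}
    - {"wx":0.038,"wy":0.11,"wz":0,"dx":-0.2,"dy":0,"dz":0,"fingers":0}
    - {"wx":0.038,"wy":0.11,"wz":0,"dx":-0.2,"dy":0,"dz":0,"fingers":0}
    - {"wx":0.038,"wy":0.1,"wz":0,"dx":0,"dy":0,"dz":0,"fingers":0}

```text
t: 17.47
tool_pos: [0.5318, -0.004, 0.1411]
orientation: [-0.38, -2.227, -0.168]
force: [0.7, -0.5, -0.9]
opening: 0.0932
```

```bash
python3 - <<'E'
from tgt import *
todo([.554,-.0053,.028],-.337,-np.radians(50),1)
E
```

```text
q [-0.183   0.8798  0.8979  0.1412  2.2416 -1.3801] t 17.4667 open 0.0932023091640336 F [ 0.7221 -0.4961 -0.8901]
tcp [ 0.5318 -0.004   0.1411] target [ 0.5403 -0.0005  0.0158] delta cm [  0.85     0.3546 -12.5287] turn [ 0.004  -0.0172 -0.0036]
```

send_rows:
  series:
    - {"wx":0.004,"wy":-0.017,"wz":0,"dx":0.9,"dy":0.4,"dz":-2,"fingers":0}
    - {"wx":0,"wy":0,"wz":0,"dx":0,"dy":0,"dz":-3,"fingers":0}
    - {"wx":0,"wy":0,"wz":0,"dx":0,"dy":0,"dz":-2,"fingers":0}
    - {"wx":0,"wy":0,"wz":0,"dx":0,"dy":0,"dz":0,"fingers":0}

```text
t: 17.8
tool_pos: [0.5367, 0.0005, 0.0595]
orientation: [-0.381, -2.228, -0.17]
force: [-1.5, 0.2, -0.3]
opening: 0.0931
```

```bash
python3 - <<'E'
from tgt import *
todo([.554,-.0053,.028],-.337,-np.radians(50),1)
E
```

```text
q [-0.1775  0.9851  0.889   0.1392  2.1439 -1.3888] t 17.8 open 0.09309186704012277 F [-1.5446  0.1885 -0.3163]
tcp [0.5367 0.0005 0.0595] target [ 0.5403 -0.0005  0.0158] delta cm [ 0.3564 -0.0943 -4.3663] turn [ 0.003  -0.0156 -0.002 ]
```

send_rows:
  series:
    - {"wx":0.003,"wy":-0.017,"wz":0,"dx":0.4,"dy":-0.1,"dz":-2,"fingers":0}
    - {"wx":0,"wy":0,"wz":0,"dx":0.1,"dy":0,"dz":-1.5,"fingers":0}
    - {"wx":0,"wy":0,"wz":0,"dx":0,"dy":0,"dz":-0.4,"fingers":0}
    - {"wx":0,"wy":0,"wz":0,"dx":0,"dy":0,"dz":0,"fingers":0}

```text
t: 18.13
tool_pos: [0.5407, 0.0005, 0.0213]
orientation: [-0.38, -2.248, -0.172]
force: [0.4, -0.5, -0.1]
opening: 0.0927
```

```bash
python3 - <<'E'
from tgt import *
todo([.554,-.0053,.028],-.337,-np.radians(50),1)
a=robot.read_camera("top")[:,:,::-1];cv2.imwrite("pics/top9.png",a)
b=robot.read_camera("scene")[:,:,::-1];cv2.imwrite("pics/scene9.png",b)
cv2.imwrite("pics/p9.png",np.hstack([cv2.resize(a[160:280,260:380],(400,400)),cv2.resize(b[190:310,260:380],(400,400))]))
E
```

```text
q [-0.1766  1.0275  0.8851  0.1354  2.0867 -1.3994] t 18.1333 open 0.09267802916298236 F [ 0.3628 -0.5105 -0.081 ]
tcp [0.5407 0.0005 0.0213] target [ 0.5403 -0.0005  0.0158] delta cm [-0.0449 -0.099  -0.5485] turn [ 0.0045  0.0038 -0.0033]
```

View pics/p9.png

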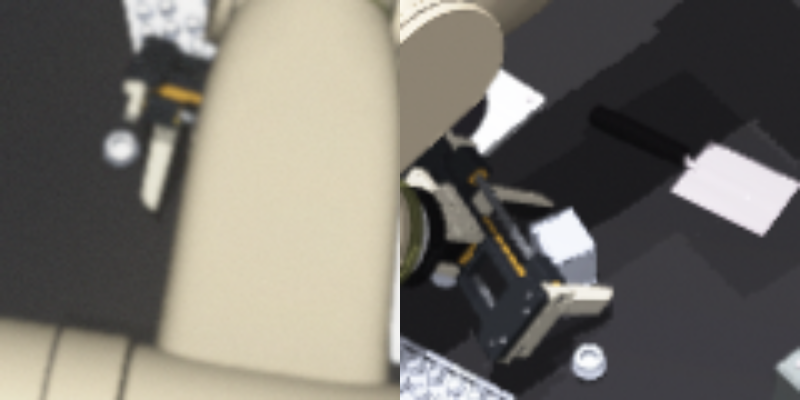

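The fingers straddle the housing at (565,245) in the scene crop, and both caps sit where they were. I lower 5 mm and close.

send_rows:
  series:
    - {"wx":0.004,"wy":0.004,"wz":0,"dx":0,"dy":-0.1,"dz":-0.5,"fingers":0}
    - {"wx":0,"wy":0,"wz":0,"dx":0,"dy":0,"dz":0,"fingers":255}
    - {"wx":0,"wy":0,"wz":0,"dx":0,"dy":0,"dz":0,"fingers":255}
    - {"wx":0,"wy":0,"wz":0,"dx":0,"dy":0,"dz":0,"fingers":255}
    - {"wx":0,"wy":0,"wz":0,"dx":0,"dy":0,"dz":0,"fingers":255}
    - {"wx":0,"wy":0,"wz":0,"dx":0,"dy":0,"dz":0,"fingers":255}
    - {"wx":0,"wy":0,"wz":0,"dx":0,"dy":0,"dz":0,"fingers":255}
    - {"wx":0,"wy":0,"wz":0,"dx":0,"dy":0,"dz":0,"fingers":255}
    - {"wx":0,"wy":0,"wz":0,"dx":0,"dy":0,"dz":0,"fingers":255}

```text
t: 18.98
tool_pos: [0.5445, -0.0014, 0.022]
orientation: [-0.379, -2.252, -0.176]
force: [0.1, -0.4, -0.3]
opening: 0.0442
```

```bash
python3 - <<'E'
from tgt import *
todo([.554,-.0053,.028],-.337,-np.radians(50),1)
E
```

```text
q [-0.1792  1.0332  0.8722  0.1362  2.0899 -1.4028] t 18.9833 open 0.04419227736913296 F [ 0.0875 -0.4159 -0.3436]
tcp [ 0.5445 -0.0014  0.022 ] target [ 0.5403 -0.0005  0.0158] delta cm [-0.4234  0.0905 -0.6242] turn [ 0.0019  0.0088 -0.0031]
```

Gripped at 44.2 mm, though slightly higher on the part than planned; I take that offset into account. Lifting and pitching upright.

send_rows:
  series:
    - {"wx":0,"wy":0,"wz":0,"dx":0,"dy":0,"dz":1,"fingers":255}
    - {"wx":0,"wy":0,"wz":0,"dx":0,"dy":0,"dz":3,"fingers":255}
    - {"wx":0,"wy":0,"wz":0,"dx":0,"dy":0,"dz":4,"fingers":255}
    - {"wx":0,"wy":0,"wz":0,"dx":0,"dy":0,"dz":3,"fingers":255}
    - {"wx":-0.038,"wy":-0.11,"wz":0,"dx":0,"dy":0,"dz":0,"fingers":255}
    - {"wx":-0.038,"wy":-0.11,"wz":0,"dx":0,"dy":0,"dz":0,"fingers":255}
    - {"wx":-0.038,"wy":-0.11,"wz":0,"dx":0,"dy":0,"dz":0,"fingers":255}
    - {"wx":-0.038,"wy":-0.11,"wz":0,"dx":0,"dy":0,"dz":0,"fingers":255}
    - {"wx":-0.038,"wy":-0.11,"wz":0,"dx":0,"dy":0,"dz":0,"fingers":255}
    - {"wx":-0.038,"wy":-0.11,"wz":0,"dx":0,"dy":0,"dz":0,"fingers":255}
    - {"wx":-0.038,"wy":-0.11,"wz":0,"dx":0,"dy":0,"dz":0,"fingers":255}
    - {"wx":-0.038,"wy":-0.11,"wz":0,"dx":0,"dy":0,"dz":0,"fingers":255}

```text
t: 19.98
tool_pos: [0.5451, -0.0032, 0.139]
orientation: [0.51, 3.003, -0.016]
force: [-0.4, -0.3, 0.8]
opening: 0.044
```

```bash
python3 - <<'E'
from tgt import *
todo([.4982,-.2058,.05],-.75,np.radians(40.5),1)
todo([.4982,-.2058,.05],-.75,0,1)
a=robot.read_camera("top")[:,:,::-1];cv2.imwrite("pics/top10.png",a)
b=robot.read_camera("scene")[:,:,::-1];cv2.imwrite("pics/scene10.png",b)
cv2.imwrite("pics/p10.png",cv2.resize(b[150:310,220:380],(600,600)))
E
```

```text
q [-0.0875 -0.0598  1.8336 -0.0188  1.273  -1.3174] t 19.9833 open 0.04400039055984117 F [-0.4138 -0.3387  0.7725]
tcp [ 0.5451 -0.0032  0.139 ] target [ 0.5072 -0.2142  0.0356] delta cm [ -3.7893 -21.0975 -10.3398] turn [-0.3226 -0.5234 -0.4028]
q [-0.0875 -0.0598  1.8336 -0.0188  1.273  -1.3174] t 19.9833 open 0.04400039055984117 F [-0.4138 -0.3387  0.7725]
tcp [ 0.5451 -0.0032  0.139 ] target [ 0.4982 -0.2058  0.031 ] delta cm [ -4.6921 -20.2564 -10.795 ] turn [ 0.0451  0.0862 -0.4135]
```

View pics/p10.png

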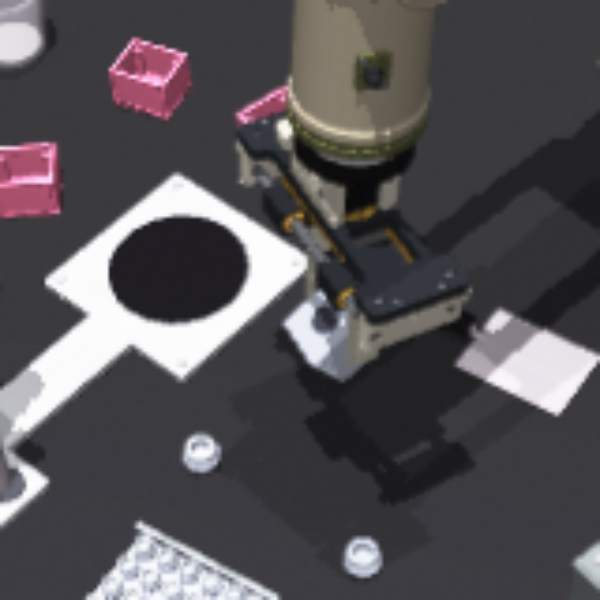

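The housing (crop (325,330)) is held with its closed side (dark dot) turning upward. Now I combine the turn with the travel to the tile.

send_rows:
  series:
    - {"wx":-0.02,"wy":-0.04,"wz":-0.1,"dx":0,"dy":-3,"dz":0,"fingers":255}
    - {"wx":-0.02,"wy":-0.04,"wz":-0.1,"dx":0,"dy":-3,"dz":0,"fingers":255}
    - {"wx":-0.045,"wy":-0.07,"wz":-0.07,"dx":0,"dy":-3,"dz":0,"fingers":255}
    - {"wx":-0.055,"wy":-0.09,"wz":-0.05,"dx":-0.3,"dy":-3,"dz":-0.5,"fingers":255}
    - {"wx":-0.06,"wy":-0.09,"wz":-0.04,"dx":-0.3,"dy":-3,"dz":-1,"fingers":255}
    - {"wx":-0.06,"wy":-0.09,"wz":-0.02,"dx":-0.5,"dy":-3,"dz":-1,"fingers":255}
    - {"wx":0,"wy":0,"wz":0,"dx":0,"dy":0,"dz":0,"fingers":255}

```text
t: 20.67
tool_pos: [0.5284, -0.1886, 0.1142]
orientation: [0.929, 2.406, -0.234]
force: [-2.8, 1.7, -3.3]
opening: 0.0439
```

```bash
python3 - <<'E'
from tgt import *
todo([.4982,-.2058,.05],-.75,np.radians(40.5),1)
E
```

```text
q [-0.2974 -0.3847  2.271  -0.3086  0.7329 -0.9564] t 20.6667 open 0.04385296498742025 F [-2.8392  1.6991 -3.2663]
tcp [ 0.5284 -0.1886  0.1142] target [ 0.5072 -0.2142  0.0356] delta cm [-2.118  -2.5563 -7.8645] turn [-0.11   -0.0727 -0.0251]
```

send_rows:
  series:
    - {"wx":-0.055,"wy":-0.036,"wz":-0.012,"dx":-1,"dy":-1.3,"dz":-1,"fingers":255}
    - {"wx":-0.055,"wy":-0.036,"wz":-0.012,"dx":-1,"dy":-1.3,"dz":-2,"fingers":255}
    - {"wx":0,"wy":0,"wz":0,"dx":0,"dy":0,"dz":-1.5,"fingers":255}
    - {"wx":0,"wy":0,"wz":0,"dx":0,"dy":0,"dz":0,"fingers":255}

```text
t: 21.0
tool_pos: [0.5089, -0.2213, 0.0717]
orientation: [0.916, 2.293, -0.344]
force: [-0.8, -0.3, -0.7]
opening: 0.0438
```

```bash
python3 - <<'E'
from tgt import *
todo([.4982,-.2058,.05],-.75,np.radians(40.5),1)
E
```

```text
q [-0.305  -0.3709  2.4051 -0.6001  0.5395 -0.6841] t 21.0 open 0.04383086604865496 F [-0.781  -0.2722 -0.662 ]
tcp [ 0.5089 -0.2213  0.0717] target [ 0.5072 -0.2142  0.0356] delta cm [-0.1701  0.7101 -3.619 ] turn [ 0.0021 -0.0069  0.0127]
```

send_rows:
  series:
    - {"wx":0,"wy":-0.007,"wz":0,"dx":-0.2,"dy":0.6,"dz":-1,"fingers":255}
    - {"wx":0,"wy":0,"wz":0,"dx":0,"dy":0.2,"dz":-1,"fingers":255}
    - {"wx":0,"wy":0,"wz":0,"dx":0,"dy":0.1,"dz":-0.6,"fingers":255}

```text
t: 21.25
tool_pos: [0.5121, -0.2167, 0.052]
orientation: [0.926, 2.285, -0.347]
force: [0.3, 0.0, -0.3]
opening: 0.0441
```

```bash
python3 - <<'E'
from tgt import *
todo([.4982,-.2058,.0415],-.75,np.radians(40.5),1)
a=robot.read_camera("top")[:,:,::-1];cv2.imwrite("pics/top11.png",a)
b=robot.read_camera("scene")[:,:,::-1];cv2.imwrite("pics/scene11.png",b)
cv2.imwrite("pics/p11.png",np.hstack([cv2.resize(a[180:300,340:460],(400,400)),cv2.resize(b[150:270,210:330],(400,400))]))
E
```

```text
q [-0.2835 -0.3071  2.4038 -0.6938  0.5017 -0.5597] t 21.25 open 0.0440802932175849 F [ 0.3288  0.0089 -0.2915]
tcp [ 0.5121 -0.2167  0.052 ] target [ 0.5072 -0.2142  0.0271] delta cm [-0.4856  0.2535 -2.4943] turn [ 0.0035 -0.0024  0.0214]
```

View pics/p11.png

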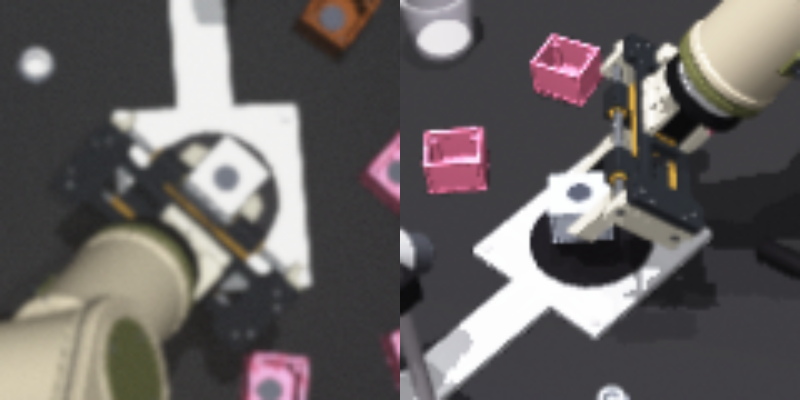

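The closed side faces up with its dot at (228,178) in the crop, and the housing is about 25 mm above the tile. I check where it lies horizontally.

```bash
python3 - <<'E'
from h import *
print(onz("top",[(228/3.333+340-.35,178/3.333+180-.35)],.077), onz("scene",[(180/3.333+210-.35,193/3.333+150-.35)],.077))
E
```

```text
[[ 0.5091 -0.2138  0.077 ]] [[ 0.5098 -0.2116  0.077 ]]
```

send_rows:
  series:
    - {"wx":0,"wy":0,"wz":0.01,"dx":-0.6,"dy":0.3,"dz":-1,"fingers":255}
    - {"wx":0,"wy":0,"wz":0.01,"dx":-0.1,"dy":0.1,"dz":-0.8,"fingers":255}
    - {"wx":0,"wy":0,"wz":0,"dx":0,"dy":0,"dz":-0.3,"fingers":255}

```text
t: 21.6
tool_pos: [0.5092, -0.2145, 0.0351]
orientation: [0.901, 2.289, -0.339]
force: [-1.1, -0.2, 0.0]
opening: 0.0441
```

```bash
python3 - <<'E'
from tgt import *
todo([.4982,-.2058,.0415],-.75,np.radians(40.5),1)
E
```

```text
q [-0.2918 -0.2823  2.4255 -0.738   0.4486 -0.5277] t 21.6 open 0.04405065679102759 F [-1.0787 -0.2154  0.0337]
tcp [ 0.5092 -0.2145  0.0351] target [ 0.5072 -0.2142  0.0271] delta cm [-0.1929  0.0265 -0.8005] turn [0.0054 0.0006 0.0012]
```

send_rows:
  series:
    - {"wx":0.005,"wy":0,"wz":0,"dx":-0.3,"dy":0.1,"dz":-0.5,"fingers":255}
    - {"wx":0,"wy":0,"wz":0,"dx":-0.1,"dy":0,"dz":-0.3,"fingers":255}

```text
t: 21.77
tool_pos: [0.5057, -0.2139, 0.0273]
orientation: [0.904, 2.29, -0.333]
force: [-11.3, 8.7, 24.0]
opening: 0.0438
```

```bash
python3 - <<'E'
from tgt import *
todo([.4982,-.2058,.0415],-.75,np.radians(40.5),1)
E
```

```text
q [-0.2974 -0.2738  2.4354 -0.7513  0.4306 -0.5117] t 21.7667 open 0.04382879324417759 F [-11.3283   8.7203  24.0333]
tcp [ 0.5057 -0.2139  0.0273] target [ 0.5072 -0.2142  0.0271] delta cm [ 0.1522 -0.0304 -0.0277] turn [0.0005 0.0014 0.0015]
```

Contact exactly at the expected height, and level. Releasing.

send_rows:
  series:
    - {"wx":0,"wy":0,"wz":0,"dx":0,"dy":0,"dz":0,"fingers":255}
    - {"wx":0,"wy":0,"wz":0,"dx":0,"dy":0,"dz":0,"fingers":110}
    - {"wx":0,"wy":0,"wz":0,"dx":0,"dy":0,"dz":0,"fingers":100}
    - {"wx":0,"wy":0,"wz":0,"dx":0,"dy":0,"dz":0,"fingers":80}
    - {"wx":0,"wy":0,"wz":0,"dx":0,"dy":0,"dz":0,"fingers":30}
    - {"wx":0,"wy":0,"wz":0,"dx":0,"dy":0,"dz":0,"fingers":30}
    - {"wx":0,"wy":0,"wz":0,"dx":0,"dy":0,"dz":0,"fingers":30}

```text
t: 22.35
tool_pos: [0.5054, -0.2144, 0.0274]
orientation: [0.905, 2.289, -0.334]
force: [-0.3, -0.9, -0.6]
opening: 0.0786
```

```bash
python3 - <<'E'
from tgt import *
todo([.4982,-.2058,.0415],-.75,np.radians(40.5),1)
a=robot.read_camera("top")[:,:,::-1];cv2.imwrite("pics/top12.png",a)
b=robot.read_camera("scene")[:,:,::-1];cv2.imwrite("pics/scene12.png",b)
cv2.imwrite("pics/p12.png",np.hstack([cv2.resize(a[180:300,340:460],(400,400)),cv2.resize(b[150:270,210:330],(400,400))]))
E
```

```text
q [-0.2984 -0.2745  2.436  -0.752   0.4304 -0.5109] t 22.35 open 0.07856346367922909 F [-0.3002 -0.8755 -0.567 ]
tcp [ 0.5054 -0.2144  0.0274] target [ 0.5072 -0.2142  0.0271] delta cm [ 0.1817  0.0228 -0.0374] turn [0.0007 0.0018 0.0026]
```

View pics/p12.png

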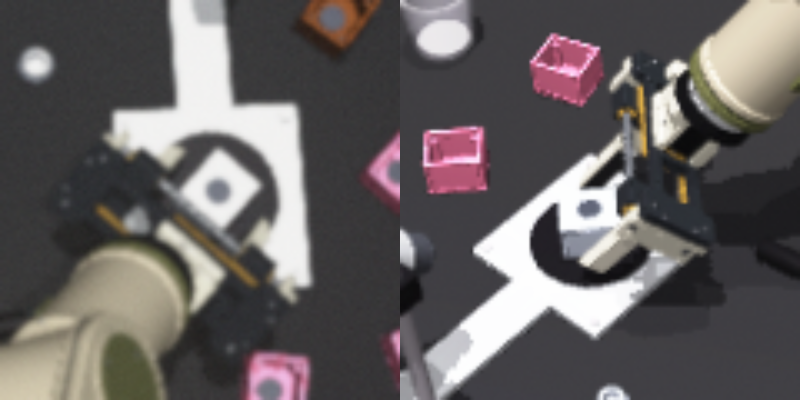

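The housing lies closed side up on the tile, with the fingers clear of it. Backing out upward and returning to the treadle.

send_rows:
  series:
    - {"wx":0,"wy":0,"wz":0,"dx":0,"dy":0,"dz":1.5,"fingers":0}
    - {"wx":0,"wy":0,"wz":0,"dx":0,"dy":0,"dz":3,"fingers":0}
    - {"wx":0,"wy":0,"wz":0,"dx":0,"dy":0,"dz":3.5,"fingers":0}
    - {"wx":0.05,"wy":0.055,"wz":0,"dx":0,"dy":0,"dz":3,"fingers":0}
    - {"wx":0.075,"wy":0.08,"wz":0,"dx":0,"dy":1,"dz":2,"fingers":255}
    - {"wx":0.08,"wy":0.085,"wz":0,"dx":0,"dy":2,"dz":2,"fingers":255}
    - {"wx":0.08,"wy":0.085,"wz":0,"dx":0,"dy":3,"dz":2,"fingers":255}
    - {"wx":0.08,"wy":0.085,"wz":0,"dx":0,"dy":3.5,"dz":1,"fingers":255}
    - {"wx":0.08,"wy":0.085,"wz":0,"dx":0,"dy":4,"dz":0,"fingers":255}
    - {"wx":0,"wy":0,"wz":0.1,"dx":0,"dy":4,"dz":0,"fingers":255}
    - {"wx":0,"wy":0,"wz":0.1,"dx":0,"dy":4,"dz":0,"fingers":255}

```text
t: 23.37
tool_pos: [0.4986, 0.0095, 0.2094]
orientation: [0.841, 3.012, 0.004]
force: [1.1, 0.0, 0.3]
opening: 0.0506
```

```bash
python3 - <<'E'
from tgt import *
todo([.436,.286,.10],-.15,0,1)
a=robot.read_camera("top")[:,:,::-1];cv2.imwrite("pics/top13.png",a)
b=robot.read_camera("scene")[:,:,::-1];cv2.imwrite("pics/scene13.png",b)
cv2.imwrite("pics/p13.png",np.hstack([cv2.resize(a[180:300,340:460],(400,400)),cv2.resize(b[180:260,230:310],(400,400))]))
E
```

```text
q [-0.0837 -0.1577  1.7905 -0.0002  1.4941 -1.1101] t 23.3667 open 0.05059783289909467 F [1.1101 0.041  0.2838]
tcp [0.4986 0.0095 0.2094] target [0.436 0.286 0.081] delta cm [ -6.2628  27.652  -12.8429] turn [-0.0015  0.0147  0.3944]
```

View pics/p13.png

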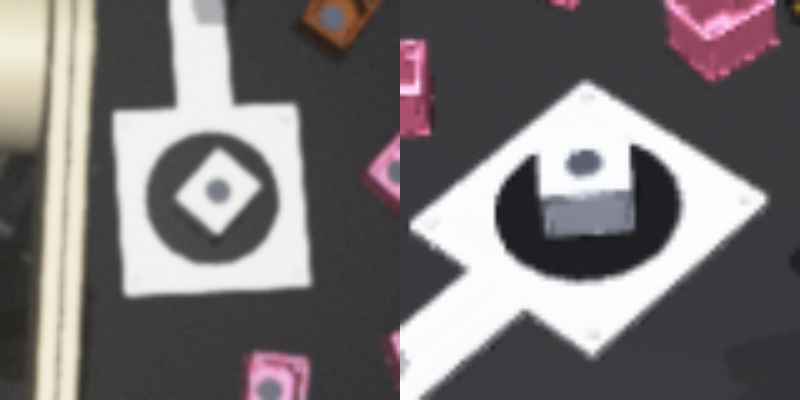

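```bash
python3 - <<'E'
from h import *
print(onz("top",[(218/3.333+340-.35,190/3.333+180-.35)],.052), onz("scene",[(184/5+230-.4,161/5+180-.4)],.052))
E
```

```text
[[ 0.5036 -0.2098  0.052 ]] [[ 0.5019 -0.2121  0.052 ]]
```

send_rows:
  series:
    - {"wx":0,"wy":0,"wz":0.1,"dx":-0.7,"dy":3.5,"dz":0,"fingers":255}
    - {"wx":0,"wy":0,"wz":0.1,"dx":-0.8,"dy":3.8,"dz":0,"fingers":255}
    - {"wx":0,"wy":0,"wz":0.1,"dx":-0.8,"dy":3.8,"dz":0,"fingers":255}
    - {"wx":0,"wy":0,"wz":0.08,"dx":-0.8,"dy":3.8,"dz":0,"fingers":255}
    - {"wx":0,"wy":0,"wz":0,"dx":-0.8,"dy":3.8,"dz":0,"fingers":255}
    - {"wx":0,"wy":0,"wz":0,"dx":-0.8,"dy":3.8,"dz":0,"fingers":255}
    - {"wx":0,"wy":0,"wz":0,"dx":-0.8,"dy":3.2,"dz":-2,"fingers":255}
    - {"wx":0,"wy":0,"wz":0,"dx":-0.5,"dy":1,"dz":-3,"fingers":255}
    - {"wx":0,"wy":0,"wz":0,"dx":0,"dy":0,"dz":-3,"fingers":255}
    - {"wx":0,"wy":0,"wz":0,"dx":0,"dy":0,"dz":0,"fingers":255}

```text
t: 24.3
tool_pos: [0.4355, 0.2884, 0.1284]
orientation: [0.232, 3.11, 0.011]
force: [-1.1, 0.0, -0.8]
opening: 0.0005
```

The housing is within about 3 mm of the tile's middle in both views. Descending to the treadle.

send_rows:
  series:
    - {"wx":0,"wy":0,"wz":0,"dx":0,"dy":-0.2,"dz":-3,"fingers":255}
    - {"wx":0,"wy":0,"wz":0,"dx":0,"dy":0,"dz":-2.2,"fingers":255}
    - {"wx":0,"wy":0,"wz":0,"dx":0,"dy":0,"dz":-0.8,"fingers":255}
    - {"wx":0,"wy":0,"wz":0,"dx":-0.1,"dy":0,"dz":-0.8,"fingers":255}
    - {"wx":0,"wy":0,"wz":0,"dx":-0.2,"dy":0,"dz":-0.8,"fingers":255}
    - {"wx":0,"wy":0,"wz":0,"dx":-0.2,"dy":0,"dz":-0.8,"fingers":255}

```text
t: 24.8
tool_pos: [0.4353, 0.2852, 0.0497]
orientation: [0.239, 3.102, 0.016]
force: [-4.3, -0.4, 7.9]
opening: 0.0006
```

send_rows:
  series:
    - {"wx":0,"wy":0,"wz":0,"dx":-0.1,"dy":0,"dz":-0.7,"fingers":255}
    - {"wx":0,"wy":0,"wz":0,"dx":-0.1,"dy":0,"dz":-0.7,"fingers":255}
    - {"wx":0,"wy":0,"wz":0,"dx":-0.1,"dy":0,"dz":-0.5,"fingers":255}

```text
t: 25.05
tool_pos: [0.4341, 0.2857, 0.0355]
orientation: [0.242, 3.1, 0.019]
force: [-14.4, -9.0, 41.1]
opening: 0.0002
```

send_rows:
  series:
    - {"wx":0,"wy":0,"wz":0,"dx":0,"dy":0,"dz":-0.35,"fingers":255}
    - {"wx":0,"wy":0,"wz":0,"dx":0,"dy":0,"dz":-0.35,"fingers":255}
    - {"wx":0,"wy":0,"wz":0,"dx":0,"dy":0,"dz":-0.35,"fingers":255}
    - {"wx":0,"wy":0,"wz":0,"dx":0,"dy":0,"dz":-0.35,"fingers":255}

```text
t: 25.38
tool_pos: [0.4341, 0.2856, 0.0358]
orientation: [0.244, 3.103, 0.017]
force: [-17.1, -8.7, 28.9]
opening: 0.0005
```

send_rows:
  series:
    - {"wx":0,"wy":0,"wz":0,"dx":0,"dy":0,"dz":-0.35,"fingers":255}
    - {"wx":0,"wy":0,"wz":0,"dx":0,"dy":0,"dz":-0.35,"fingers":255}
    - {"wx":0,"wy":0,"wz":0,"dx":0,"dy":0,"dz":-0.35,"fingers":255}
    - {"wx":0,"wy":0,"wz":0,"dx":0,"dy":0,"dz":-0.35,"fingers":255}
    - {"wx":0,"wy":0,"wz":0,"dx":0,"dy":0,"dz":-0.35,"fingers":255}
    - {"wx":0,"wy":0,"wz":0,"dx":0,"dy":0,"dz":-0.35,"fingers":255}
    - {"wx":0,"wy":0,"wz":0,"dx":0,"dy":0,"dz":-0.35,"fingers":255}
    - {"wx":0,"wy":0,"wz":0,"dx":0,"dy":0,"dz":-0.35,"fingers":255}
    - {"wx":0,"wy":0,"wz":0,"dx":0,"dy":0,"dz":-0.35,"fingers":255}
    - {"wx":0,"wy":0,"wz":0,"dx":0,"dy":0,"dz":-0.35,"fingers":255}
    - {"wx":0,"wy":0,"wz":0,"dx":0,"dy":0,"dz":-0.35,"fingers":255}
    - {"wx":0,"wy":0,"wz":0,"dx":0,"dy":0,"dz":-0.35,"fingers":255}
    - {"wx":0,"wy":0,"wz":0,"dx":0,"dy":0,"dz":-0.35,"fingers":255}
    - {"wx":0,"wy":0,"wz":0,"dx":0,"dy":0,"dz":-0.35,"fingers":255}

```text
t: 26.55
tool_pos: [0.4341, 0.2856, 0.0357]
orientation: [0.25, 3.111, 0.011]
force: [-16.0, -8.0, 29.8]
opening: 0.0001
```

```bash
python3 - <<'E'
from tgt import *
b=robot.read_camera("scene")[:,:,::-1];cv2.imwrite("pics/scene14.png",b)
cv2.imwrite("pics/p14.png",cv2.resize(b[180:360,220:460],(800,600)))
E
```

```text
(no output)
```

View pics/p14.png

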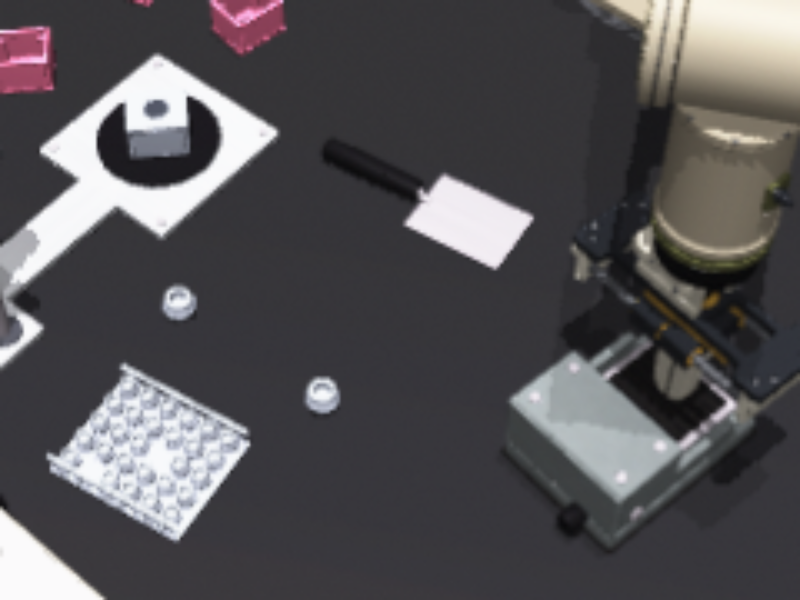

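The treadle is level at its stop (675,380). The housing is upside down on the tile (157,130), and the caps, raft and scraper are untouched. It has been held over 1.4 s, so I let it up.

send_rows:
  series:
    - {"wx":0,"wy":0,"wz":0,"dx":-0.1,"dy":0,"dz":0.6,"fingers":255}
    - {"wx":0,"wy":0,"wz":0,"dx":0,"dy":0,"dz":0.9,"fingers":255}
    - {"wx":0,"wy":0,"wz":0,"dx":0,"dy":0,"dz":1.2,"fingers":255}
    - {"wx":0,"wy":0,"wz":0,"dx":0,"dy":0,"dz":2.5,"fingers":255}
    - {"wx":0,"wy":0,"wz":0,"dx":0,"dy":0,"dz":3.5,"fingers":255}
    - {"wx":0,"wy":0,"wz":0,"dx":0,"dy":0,"dz":3.5,"fingers":255}
    - {"wx":0,"wy":0,"wz":0,"dx":0,"dy":0,"dz":3.5,"fingers":255}
    - {"wx":0,"wy":0,"wz":0,"dx":0,"dy":0,"dz":2,"fingers":255}
    - {"wx":0,"wy":0,"wz":0,"dx":0,"dy":0,"dz":0,"fingers":255}
    - {"wx":0,"wy":0,"wz":0,"dx":0,"dy":0,"dz":0,"fingers":255}
    - {"wx":0,"wy":0,"wz":0,"dx":0,"dy":0,"dz":0,"fingers":255}

```text
t: 27.52
tool_pos: [0.4418, 0.2844, 0.2389]
orientation: [0.258, 3.085, 0.028]
force: [1.0, -0.9, -0.3]
opening: 0.0006
```

```bash
python3 - <<'E'
from tgt import *
b=robot.read_camera("scene")[:,:,::-1];cv2.imwrite("pics/scene15.png",b)
a=robot.read_camera("top")[:,:,::-1];cv2.imwrite("pics/top15.png",a)
a0=cv2.imread("pics/scene0.png")
cv2.imwrite("pics/p15.png",b)
s=robot.read_state();print(s["t"],s["tool_pos"],s["force"],s["dq"])
E
```

```text
27.6167 [0.441  0.2841 0.2372] [ 0.1856  0.718  -0.0596] [-0.0002  0.0116  0.0164  0.0019  0.0036 -0.0011]
```

View pics/p15.png

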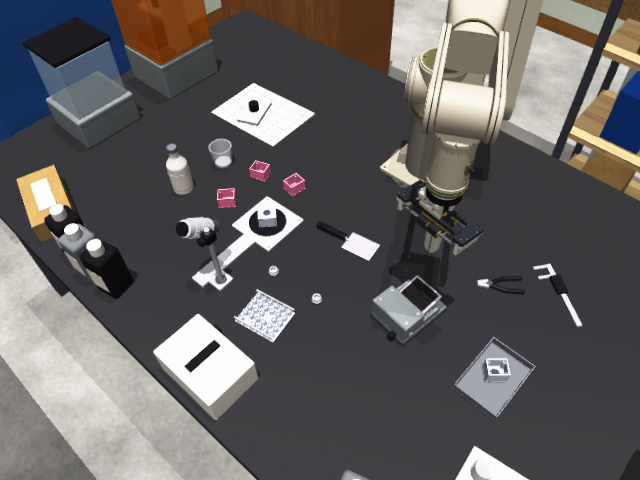

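View pics/top15.png

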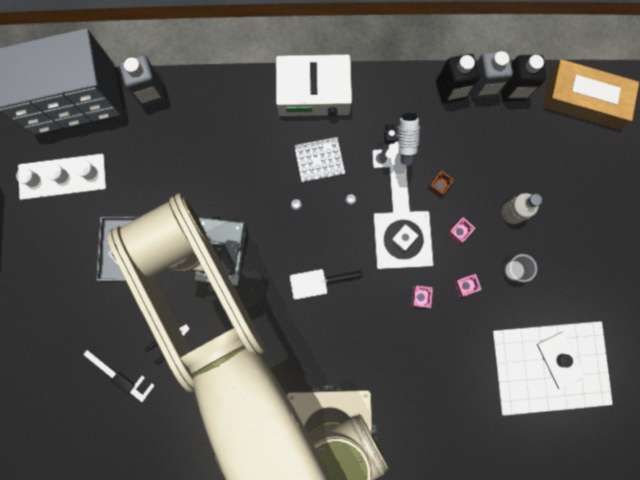

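The treadle is up again at (425,290) in the scene view. The housing lies hollow side down on the tile at (404,237) in the top view. Everything else matches the first pictures, and the arm hangs clear. Handing in.

```bash
python3 - <<'E'
from plant import robot
print(robot.close_job())
E
```

```text
the job is handed in; nothing more can be done
None
```

The housing is cured on both sides and the job was handed in at about 27.6 s of the 72 s allowed. No verdict is given, so I can't say how it was judged.

**What I did:**
- I pressed the treadle to its stop and held it there for over 1.4 s. The readings I took peaked at about 47 N (53 N counting sideways force), and it held at roughly 28–30 N.
- I turned the housing over in two quarter turns, standing it on a side wall on the bare bench in between. It was placed on the tile hollow side down and let go.
- I pressed the treadle again with the same hold (peak reading about 41 N) and let it up.

**Last checks:**
- **Housing:** both cameras put it within about 3 mm of the tile's middle, closed side up.
- **Treadle:** it looks fully up in the last scene picture, with the arm about 0.18 m above it.
- **Other things on the bench:** by eye, none of the visible items had moved from the first pictures. The arm hid the tray in the final top view, but the scene view shows it.

**One doubt:** during the first turn-over, joint 2 read -0.892 against its stated limit of -0.89. Joint 3 came within 0.002 rad of its limit. I moved away at once and nothing was reported, but I can't rule out that joint 2 briefly went past its range.

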